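# Close up the clay bench

### The arm

A 7-joint arm with a two-finger parallel gripper is mounted at the origin on the work surface. World frame = base frame: x ahead of the robot, y to its left, z up, the work surface at z = 0. Lengths are in m, angles in rad, forces in N, time in s.
With the tool pointing down it reaches from about 0.4 to 0.85 m from the base axis. Payload 10.4 kg.
Tool frame: the origin (TCP) lies at the very end of the fingers, on their centre line; the grasp point (between the pads) lies 19 mm behind it; z points along the fingers, y is the line along which they close (so a half turn about z gives the same grasp; the last joint's range is limited). The gripper opens to 87 mm and grips with 3 to 60 N. Pads are 19 mm wide; open, the fingers measure 117 mm over their backs; the gripper's body (75 mm by 190 mm) begins 51 mm behind the grasp point.
Start: joints at [1.082, 0.332, -0.065, 1.46, 0.022, 1.35, -0.088], TCP at [0.281, -0.558, 0.191] pointing down, gripper open.
Joint ranges: [-2.6, 2.6], [-0.5, 2.12], [-1.47, 1.34], [0.16, 2.42], [-1.27, 4.41], [0.06, 2.06], [-2.6, 2.6]. Speed limits (rad/s): [2.22, 2.22, 2.79, 2.79, 3.14, 3.14, 3.14].

### API

Orientations are given as a unit quaternion [x, y, z, w].
In Python, from bench import * gives the robot as it stands.
- The arm moves only by the tool carry_out, never from a script. Its argument "deltas" is a list of rows, each an object with "hand": the finger opening in mm, from 0 to 87; "dp": the shift along the tool's x, y, z each as a share of 250 mm, from -1 to 1, a list of three; "spin": the turn about the tool's z as a share of pi rad, from -1 to 1. In form: [{"hand": hand, "dp": [dx, dy, dz], "spin": spin}, ...]. A call has 1 to 20 rows; each row is the pose to reach, as a shift and turn from the pose commanded when the call began, along the tool's axes at that moment, turning the shorter way round; what a row does not reach only later rows make up. A row lasts 1/10 s, in which the tool goes at most 50 mm and 8.59 degrees, less where a joint would pass 70% of its speed; a pose out of reach is approached as far as the arm can. A call with a number of a shift or a turn outside -1 to 1 is refused whole. A call with a gripper value outside its range is refused whole. The fingers move at their own pace and stop on an object; "force" is the grip in N (left out, the last holds). Time passes only in rows, so rows that repeat a pose let the fingers close. It gives the time, the measured TCP pose, the force, the opening and the grip force at its end, in the units of the state.
- read_state(): the state, without advancing time (a new reading comes with each control period).
- camera(name): name is "scene" or "side" or "wrist"; returns the picture (384x512x3 uint8, red, green, blue); there is no depth.
- get_calibration(name): a dict with "fx", "fy", "cx", "cy" (pixels), "R" (3x3) and "t" (3): a world point X has camera coordinates R X + t; the wrist camera has in their place "mount" (4x4, takes a point from camera to tool coordinates, whose origin is the TCP and whose axes are the flange's). Camera axes: x right, y down, z forward; pixel columns grow to the right and rows downward; lengths in m; the calibration is good to about 2 mm. A picture is of the moment at which its call begins: read the wrist's pose just before it. get_calibration takes no time and is no camera call.
- close_job(): hands the job in; it is judged then, once.
The state is a dict: "time": time; "joint_positions": joint angles; "joint_vel": joint speeds; "joint_torque": joint torques, N m; "ee_pos": TCP position; "eef_rot": TCP orientation; "ft_force": force on the tool from outside, world axes, zero at the start; "torque": the same for the moment, N m; "width": finger opening in m; "grip_force": force on a finger pad.
Only numpy, scipy, OpenCV 4.12 (cv2) and the standard library are available. Lean on these libraries where they do the work, as an engineer would, in place of code of your own. Each camera call takes 0.05 s, during which the arm holds its last target. There are 200 camera calls.

### The job

Clear the tools off the work mat and close up: open the cabinet drawer and put every scraper in it, put every sanding block in the wooden box, and once all are stowed push the drawer fully home and shut the lid of the box. Leave the jar, the tape roll and the spray bottle standing where they are.

Things in the scene. Friction and masses are not known exactly. Their poses are not given: they have to be found in the camera images.
- scraper_a: scraper with a straight square wooden handle (80 x 18 x 18 mm) and a flat steel blade 50 mm long, 16 to 26 mm wide and 3 mm thick, 130 mm long in all, lying flat; origin midway along its length, on the underside; x points to the blade tip, z up; the handle runs from x = -65 to +15 mm, so grip across y near x = -20 mm. May be absent
- scraper_b: scraper with a straight square wooden handle (80 x 18 x 18 mm) and a flat steel blade 50 mm long, 16 to 26 mm wide and 3 mm thick, 130 mm long in all, lying flat; origin midway along its length, on the underside; x points to the blade tip, z up; the handle runs from x = -65 to +15 mm, so grip across y near x = -20 mm. May be absent
- scraper_c: scraper with a straight square wooden handle (80 x 18 x 18 mm) and a flat steel blade 50 mm long, 16 to 26 mm wide and 3 mm thick, 130 mm long in all, lying flat; origin midway along its length, on the underside; x points to the blade tip, z up; the handle runs from x = -65 to +15 mm, so grip across y near x = -20 mm. May be absent
- block_a: cork sanding block, 70 x 34 x 24 mm (x, y, z) with a thin grey abrasive sheet underneath; origin at the centre of its underside, x along its length; grip across y. May be absent
- block_b: cork sanding block, 70 x 34 x 24 mm (x, y, z) with a thin grey abrasive sheet underneath; origin at the centre of its underside, x along its length; grip across y. May be absent
- block_c: cork sanding block, 70 x 34 x 24 mm (x, y, z) with a thin grey abrasive sheet underneath; origin at the centre of its underside, x along its length; grip across y. May be absent
- cabinet: low pale wooden bench cabinet with one drawer, 240 x 220 x 85 mm high, fixed; origin at the centre of its underside; its front looks to its own -x (towards the robot)
- cabinet_drawer0 (a joint): the drawer's travel in m along the cabinet's -x: 0 fully home, 0.166 fully out; it stands slightly ajar at the start, too little to load, and stays where it is left
- cabinet_drawer0_handle (a point): middle of the drawer's steel bar handle (along the cabinet's y, 110 mm long, 11 mm thick, its axis 35 mm in front of the drawer front and about 38 mm below the cabinet top)
- drawer_in (a point): centre of the drawer's inner floor, moving with the drawer; axes as the cabinet's. Inside: 195 mm (x) by 178 mm (y), walls rise 41 mm above the floor. With the drawer fully out, x from -97 to +62 mm is clear of the cabinet top
- toolbox: open brown wooden box 190 x 220 x 70 mm high, walls and floor 7 mm, fixed; origin at the centre of its underside; lid hinged on its far (+x) rim
- lid (a joint): angle of the box's lid in rad: 0 closed flat on the rim, about 1.57 upright, at most 1.9; stiff hinge, stays where it is left. The lid is a board 190 x 220 x 8 mm
- lid_hinge (a point): hinge line of the lid, middle of the box's far upper rim; when closed the lid reaches 190 mm from it towards the box's -x; its axes turn with the lid: x lies along the lid, from the free edge to the hinge; z points out of the lid's outer (upper) face, the underside being at z = 0
- lid_handle (a point): the dark steel knob (28 mm wide, 43 mm high) on the lid's outer face, 30 mm from its free edge, in the middle of its width; the point lies in the knob's head, 35 mm off the face
- mat: grey-blue work mat, 360 x 260 x 4 mm, fixed; the scrapers and blocks lie on it; origin at the centre of its underside
- pot: bystander: small lidded jar, 50 mm wide, 50 mm high, beyond the mat; origin at the centre of its underside, z up
- tape: bystander: roll of tape, ring 60 mm across, 20 mm high, lying to the left of the mat; origin at the centre of its underside, z up
- spray: bystander: clear spray bottle, 50 mm wide, 150 mm high, beyond the mat; origin at the centre of its underside, z up

How it is judged:
By the outcome, as a careful person would: the job done as asked, in the order asked, and still so for the second after the job is handed in, with the robot touching nothing.
Of scraper_a, block_a, scraper_b, block_b, scraper_c, block_c only 4 to 6 are there at a start; the rules pass over those that are not, and their reading is None.
At some moment in a run one of scraper_a, scraper_b, scraper_c, block_a, block_b, block_c may be knocked a few centimetres aside while the robot is not near it.
Once in a run the grip may slacken for a moment while it holds something.
It also fails if it takes over 210 s, if anything falls off the work surface, if the arm or the gripper's body presses on something with over 40 N, if the wrist force passes 120 N, or if a joint passes its speed limit or range.

## Working session

There is one attempt and no reset: what is moved stays moved. The work goes in short steps, Python scripts to look and compute and a tool call to move; the robot and the scene stay as the last step left them, time stands still between calls to the robot, and variables do not carry over. Pictures are saved under pics/ and viewed, at most 14 in all, crops included, and the job is handed in when it is done.

Besides the shell and the picture viewer there is one more tool, called after "Request:" as name(argument=value, ...) on one line, values as JSON. carry_out: Moves the arm, as the interface text tells. Its arguments: {"type":"object","properties":{"deltas":{"type":"array","items":{"type":"object","properties":{"hand":{"type":"number"},"dp":{"type":"array","items":{"type":"number","minimum":-1,"maximum":1}},"spin":{"type":"number","minimum":-1,"maximum":1}}}},"force":{"type":"number"}},"required":["deltas"]}

```bash
ls; mkdir -p pics; python3 - <<'E'
from bench import *
import cv2,numpy as np
s=read_state();print({k:np.round(v,3).tolist() for k,v in s.items()})
for n in ("scene","side"):
    c=get_calibration(n);print(n,{k:np.round(v,4).tolist() for k,v in c.items()})
    cv2.imwrite(f"pics/{n}0.png",camera(n)[:,:,::-1])
print(get_calibration("wrist"))
E
```

```text
pics
{'time': 0.0, 'joint_positions': [1.082, 0.333, -0.065, 1.461, 0.022, 1.35, -0.089], 'joint_vel': [0.001, 0.0, -0.001, -0.0, 0.0, -0.0, -0.001], 'joint_torque': [0.0, -62.326, 0.025, -38.989, -0.061, 0.04, 0.0], 'ee_pos': [0.28, -0.558, 0.19], 'eef_rot': [0.973, 0.231, -0.0, -0.001], 'ft_force': [-0.085, 0.738, -0.3], 'torque': [-0.002, 0.008, 0.009], 'grip_force': 0.0, 'width': 0.087}
scene {'fx': 475.9367, 'fy': 475.9367, 'cx': 252.8818, 'cy': 190.4468, 'R': [[-0.8142, 0.5806, -0.0038], [0.453, 0.6311, -0.6297], [-0.3633, -0.5144, -0.7768]], 't': [0.4864, -0.2472, 1.6055]}
side {'fx': 447.3807, 'fy': 447.3807, 'cx': 257.3898, 'cy': 199.0251, 'R': [[-0.6831, -0.7303, 0.0003], [-0.5698, 0.5328, -0.6257], [0.4568, -0.4276, -0.78]], 't': [0.4264, 0.4081, 0.9467]}
{'fx': 345.7177235275619, 'fy': 345.7177235275619, 'cx': 251.61287513293453, 'cy': 188.81541124399172, 'mount': array([[ 4.48854398e-05, -9.65538654e-01, -2.60259689e-01,
         7.18691114e-02],
       [ 9.99999869e-01,  1.76195151e-04, -4.81203200e-04,
         5.03962947e-04],
       [ 5.10476785e-04, -2.60259633e-01,  9.65538535e-01,
        -1.93973187e-01],
       [ 0.00000000e+00,  0.00000000e+00,  0.00000000e+00,
         1.00000000e+00]])}
```

View pics/scene0.png

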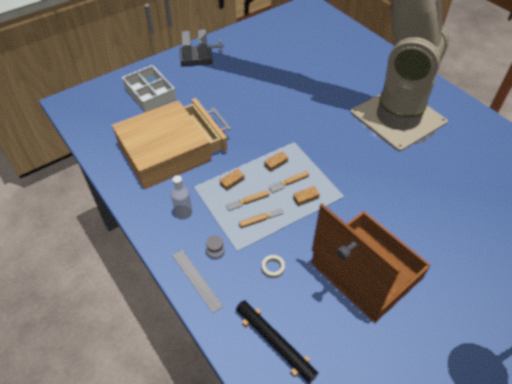

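View pics/side0.png

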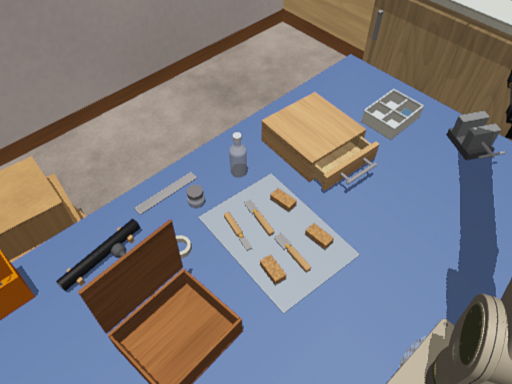

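Both views show three scrapers and three blocks on the mat: side view blobs around (283,199), (319,236), (273,268), (238,230), (260,217), (293,251). The cabinet (drawer ajar) is near (320,140), and the box with its lid upright is near (170,310).

```bash
cat > h.py <<'E'
from bench import *
import cv2,numpy as np
from scipy.spatial.transform import Rotation as Ro
def cam(n,s=None):
    c=get_calibration(n);K=np.array([[c['fx'],0,c['cx']],[0,c['fy'],c['cy']],[0,0,1]])
    if n=='wrist':
        s=s or read_state();T=np.eye(4);T[:3,:3]=Ro.from_quat(s['eef_rot']).as_matrix();T[:3,3]=s['ee_pos']
        T=np.linalg.inv(T@np.array(c['mount']));return K,T[:3,:3],T[:3,3]
    return K,np.array(c['R']),np.array(c['t'])
def ray(C,uv,z):
    K,R,t=C;uv=np.atleast_2d(np.array(uv,float))
    d=(R.T@np.linalg.inv(K)@np.c_[uv,np.ones(len(uv))].T).T;o=-R.T@t
    return o+d*((z-o[2])/d[:,2])[:,None]
def proj(C,X):
    K,R,t=C;p=(K@(R@np.atleast_2d(X).T+t[:,None])).T;return p[:,:2]/p[:,2:]
def tri(C1,uv1,C2,uv2):
    P=[C[0]@np.c_[C[1],C[2]] for C in (C1,C2)]
    X=cv2.triangulatePoints(P[0],P[1],np.array(uv1,float).reshape(2,1),np.array(uv2,float).reshape(2,1));return (X[:3]/X[3]).ravel()
def blobs(n,img,C,box=None,amin=40):
    """orange blobs: centroid on mid-height plane, axis in the world, size"""
    h=cv2.cvtColor(img,cv2.COLOR_RGB2HSV)
    m=cv2.inRange(h,(3,70,50),(25,255,255))
    if box is not None:
        k=np.zeros_like(m);cv2.fillConvexPoly(k,np.array(box,np.int32),255);m&=k
    out=[]
    for c in cv2.findContours(m,cv2.RETR_EXTERNAL,cv2.CHAIN_APPROX_NONE)[0]:
        if cv2.contourArea(c)<amin: continue
        p=ray(C,c[:,0,:],0.015)[:,:2]
        (cx,cy),(w,l),a=cv2.minAreaRect((p*1000).astype(np.float32))
        if w>l: w,l,a=l,w,a+90
        M=cv2.moments(c);g=ray(C,(M['m10']/M['m00'],M['m01']/M['m00']),0.015)[0]
        out.append((np.round(g[:2],4).tolist(),round((a-90)%180,1),round(l),round(w)))
    return out
E
cat > mat.py <<'E'
from h import *
for n in ('scene','side'):
    C=cam(n);img=camera(n)
    h=cv2.cvtColor(img,cv2.COLOR_RGB2HSV)
    box={'scene':[(195,186),(291,144),(343,192),(238,245)],'side':[(198,218),(272,174),(358,250),(280,303)]}[n]
    print(n,'matcorners',np.round(ray(C,box,.004)[:,:2],3).tolist())
    for b in blobs(n,img,C,box): print(b)
E
python3 mat.py; python3 - <<'E'
import cv2,numpy as np
a=cv2.imread('pics/side0.png');b=cv2.imread('pics/scene0.png')
f=lambda i,x,y,w,h:cv2.resize(i[y:y+h,x:x+w],(400,300),interpolation=cv2.INTER_CUBIC)
cv2.imwrite('pics/z.png',np.vstack([np.hstack([f(a,255,85,132,99)if 0 else f(a,255,88,140,105),f(a,75,215,220,165)]),np.hstack([f(b,105,90,140,105),f(b,300,195,160,120)])]))
E
```

```text
scene matcorners [[0.712, -0.136], [0.372, -0.107], [0.37, 0.137], [0.724, 0.109]]
([0.6456, 0.0716], 166.7, 89, 18)
([0.5983, 0.0074], 167.4, 88, 19)
([0.4725, 0.0889], 170.4, 73, 41)
([0.457, 0.0198], 171.6, 88, 19)
([0.613, -0.0879], 6.0, 74, 41)
([0.461, -0.0704], 1.8, 76, 41)
side matcorners [[0.734, 0.121], [0.711, -0.141], [0.368, -0.119], [0.401, 0.134]]
([0.4755, 0.0876], 169.9, 77, 38)
([0.4552, 0.0176], 172.1, 92, 19)
([0.4639, -0.0716], 2.1, 74, 43)
([0.6453, 0.0693], 166.7, 91, 18)
([0.5956, 0.0057], 168.2, 95, 18)
([0.6152, -0.0895], 5.1, 76, 43)
```

View pics/z.png

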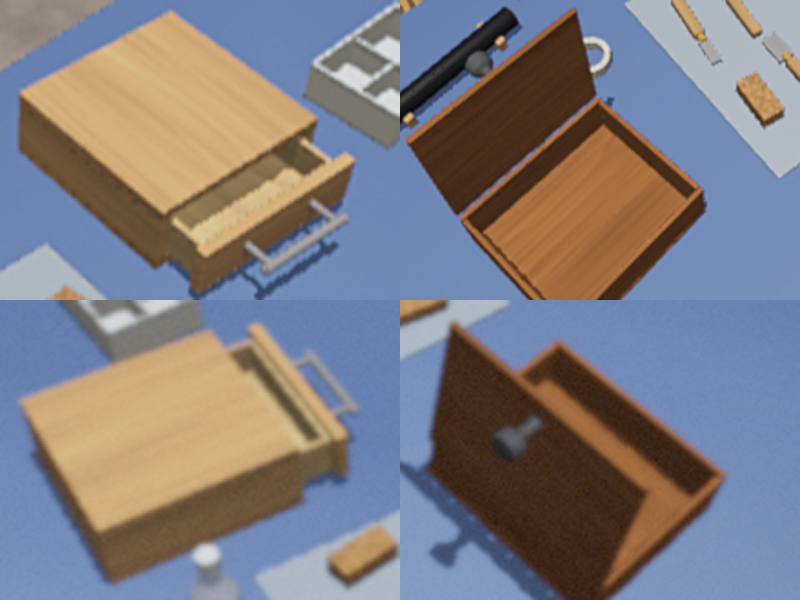

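The zoom shows the cabinet's top corners, the bar handle (side view about (349,181) to (375,164)), the box rim and the upright lid with its knob on the far face.

```bash
python3 - <<'E'
from h import *
A=cam('side');B=cam('scene');r=lambda x:np.round(x,3).tolist()
a=[(262,120.2),(315.2,92.2),(365.6,130),(313.8,162.2)];b=[(141,170.5),(112.7,125),(178.5,101.2),(210,143.2)]
print('cab side',r(ray(A,a,.085)),'scene',r(ray(B,b,.085)))
print('handle',r(ray(A,[(348.8,181.1),(375,164)],.047)),r(ray(B,[(227.5,127.8),(214.2,109.3)],.047)))
print('handle tri',r(tri(A,(348.8,181.1),B,(227.5,127.8))),r(tri(A,(375,164),B,(214.2,109.3))))
print('front edge',r(ray(A,[(325.5,175.5),(378,142.5)],.085-.005)))
print('rim side',r(ray(A,[(185,270),(241.7,319.5),(110.8,333.3)],.07)))
b=lambda u,v:(300+(u-400)*.4,195+(v-300)*.4)
print('rim scene',r(ray(B,[b(560,343),b(722,474)],.07)))
print('lid corners tri',r(tri(A,(171.3,220.5),B,b(455,325))),r(tri(A,(80.5,292),B,b(645,495))))
print('knob',r(tri(A,(118,250),B,b(508,443))))
print('pot/tape/spray',r(ray(A,[(196,196),(181,246),(238,158)],.03)))
E
```

```text
cab side [[0.838, -0.219, 0.085], [0.819, -0.437, 0.085], [0.596, -0.414, 0.085], [0.612, -0.204, 0.085]] scene [[0.834, -0.212, 0.085], [0.819, -0.431, 0.085], [0.599, -0.409, 0.085], [0.618, -0.189, 0.085]]
handle [[0.518, -0.251, 0.047], [0.508, -0.358, 0.047]] [[0.519, -0.248, 0.047], [0.506, -0.347, 0.047]]
handle tri [0.518, -0.251, 0.046] [0.506, -0.35, 0.049]
front edge [[0.56, -0.194, 0.08], [0.541, -0.403, 0.08]]
rim side [[0.592, 0.263, 0.07], [0.41, 0.247, 0.07], [0.578, 0.472, 0.07]]
rim scene [[0.415, 0.255, 0.07], [0.398, 0.464, 0.07]]
lid corners tri [0.6, 0.265, 0.257] [0.586, 0.48, 0.252]
knob [0.631, 0.375, 0.233]
pot/tape/spray [[0.78, 0.088, 0.03], [0.677, 0.217, 0.03], [0.81, -0.094, 0.03]]
```

```bash
cat > mv.py <<'E'
import sys,json
from h import *
# args: x,y,z,a (a = world angle of tool x, deg) ; prints dp, spin, rows needed
def plan(*W):
    s=read_state();R=Ro.from_quat(s['eef_rot']).as_matrix();p=s['ee_pos'];q=p;a0=np.degrees(np.arctan2(R[1,0],R[0,0]));al=a0
    print('t',round(s['time'],1),'at',np.round(p,3),'a',round(a0,1),'w',round(s['width']*1000,1),'ft',np.round(s['ft_force'],1))
    for w in W:
        w=np.array(w,float);d=R.T@(w[:3]-p)/.25;sp=-((w[3]-a0+180)%360-180)/180
        n=max(np.linalg.norm(w[:3]-q)/.05,abs((w[3]-al+180)%360-180)/8.59);q=w[:3];al=w[3]
        print('dp',np.round(d,3).tolist(),'spin',round(sp,3),'rows',round(n,1))
if __name__=='__main__': plan(*[[float(v) for v in a.split(',')] for a in sys.argv[1:]])
E
python3 mv.py .513,-.302,.15,85 .513,-.302,.032,85
```

```text
t 0.2 at [ 0.281 -0.558  0.19 ] a 26.7 w 87.4 ft [0.4 0.5 1. ]
dp [1.291, -0.498, 0.162] spin -0.324 rows 7.0
dp [1.291, -0.497, 0.634] spin -0.324 rows 2.4
```

Request:
carry_out(deltas=[{"hand":26,"dp":[0.95,-0.4,0.16],"spin":-0.324},{"hand":26,"dp":[0.95,-0.4,0.16],"spin":-0.324},{"hand":26,"dp":[0.95,-0.4,0.16],"spin":-0.324},{"hand":26,"dp":[0.95,-0.4,0.16],"spin":-0.324},{"hand":26,"dp":[0.95,-0.4,0.16],"spin":-0.324},{"hand":26,"dp":[0.95,-0.4,0.16],"spin":-0.324},{"hand":26,"dp":[0.95,-0.4,0.16],"spin":-0.324},{"hand":26,"dp":[0.95,-0.4,0.16],"spin":-0.324},{"hand":26,"dp":[0.95,-0.4,0.16],"spin":-0.324}])

```text
time: 1.1
ee_pos: [0.4477, -0.3629, 0.1509]
eef_rot: [0.739, 0.674, -0.0, 0.0]
ft_force: [0.2, 0.5, -0.2]
width: 0.0281
grip_force: 0.0
```

```bash
python3 mv.py .513,-.302,.1,85 .513,-.302,.032,85; python3 - <<'E'
from h import *
cv2.imwrite('pics/w1.png',camera('wrist')[:,:,::-1])
E
```

```text
t 1.1 at [ 0.448 -0.363  0.151] a 84.8 w 28.1 ft [ 0.2  0.5 -0.2]
dp [0.266, 0.238, 0.204] spin -0.001 rows 2.1
dp [0.266, 0.238, 0.476] spin -0.001 rows 1.4
```

View pics/w1.png

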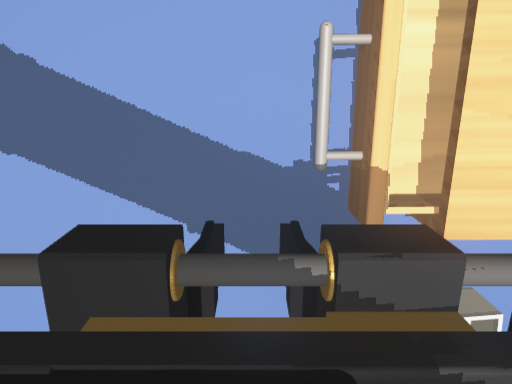

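The wrist view shows the bar handle from (327,26) to (320,165).

```bash
python3 - <<'E'
from h import *
C=cam('wrist');p=ray(C,[(327,26),(320,165)],.047);print(p,p.mean(0))
E
```

```text
[[ 0.51934074 -0.2446122   0.047     ]
 [ 0.50933241 -0.35609517  0.047     ]] [ 0.51433658 -0.30035368  0.047     ]
```

Request:
carry_out(deltas=[{"hand":28,"dp":[0.27,0.242,0.1],"spin":0},{"hand":28,"dp":[0.27,0.242,0.1],"spin":0},{"hand":28,"dp":[0.27,0.242,0.3],"spin":0},{"hand":28,"dp":[0.27,0.242,0.476],"spin":0},{"hand":28,"dp":[0.27,0.242,0.476],"spin":0},{"hand":0,"dp":[0.27,0.242,0.476],"spin":0},{"hand":0,"dp":[0.27,0.242,0.476],"spin":0},{"hand":0,"dp":[0.27,0.242,0.476],"spin":0},{"hand":0,"dp":[0.27,0.242,0.476],"spin":0}], force=30)

```text
time: 2.05
ee_pos: [0.515, -0.3012, 0.0338]
eef_rot: [0.737, 0.675, 0.0, 0.001]
ft_force: [-0.0, 0.3, -0.2]
width: 0.0048
grip_force: 0.0
```

```bash
python3 - <<'E'
from h import *
print(read_state()['width'])
a=camera('wrist')[:,:,::-1];b=camera('side')[120:220,290:424][:,:,::-1]
cv2.imwrite('pics/w2.png',np.hstack([cv2.resize(a,(400,300)),cv2.resize(b,(400,300),interpolation=cv2.INTER_CUBIC)]))
E
```

```text
0.004775886620200759
```

View pics/w2.png

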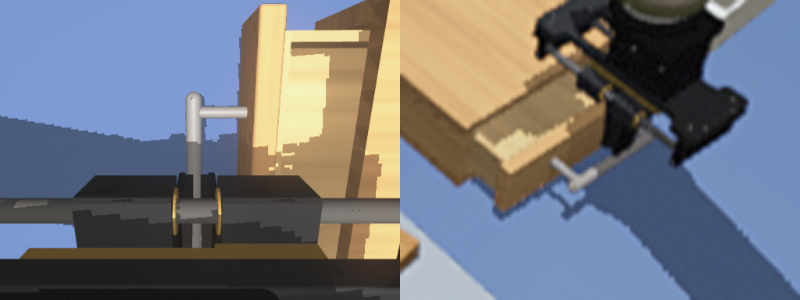

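The fingers straddle the bar in the wrist view; the reading may not have settled.

Request:
carry_out(deltas=[{"hand":0,"dp":[0,0,0],"spin":0},{"hand":0,"dp":[0,0,0],"spin":0},{"hand":0,"dp":[0,0,0],"spin":0}])

```text
time: 2.45
ee_pos: [0.5142, -0.3004, 0.032]
eef_rot: [0.737, 0.676, -0.0, 0.0]
ft_force: [-0.5, 0.1, -0.2]
width: 0.0004
grip_force: 0.0
```

```bash
python3 - <<'E'
from h import *
a=camera('wrist')[200:350,170:370][:,:,::-1];b=camera('scene')[95:145,190:257][:,:,::-1];f=lambda i:cv2.resize(i,(400,300),interpolation=cv2.INTER_CUBIC)
cv2.imwrite('pics/w3.png',np.hstack([f(a),f(b)]))
E
```

```text
(no output)
```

View pics/w3.png

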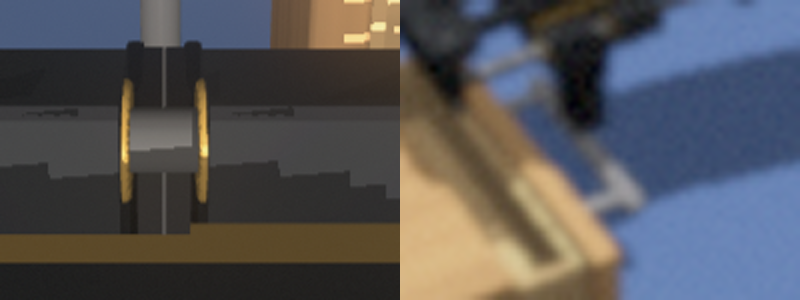

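The fingers closed above the bar, so the bar is lower than I took it to be. Open, go deeper and close again.

Request:
carry_out(deltas=[{"hand":28,"dp":[0,0,0],"spin":0},{"hand":28,"dp":[0,0,0],"spin":0},{"hand":28,"dp":[0,0,0],"spin":0},{"hand":28,"dp":[0,0,0],"spin":0},{"hand":28,"dp":[0,0,0.024],"spin":0},{"hand":28,"dp":[0,0,0.048],"spin":0},{"hand":28,"dp":[0,0,0.048],"spin":0},{"hand":0,"dp":[0,0,0.048],"spin":0},{"hand":0,"dp":[0,0,0.048],"spin":0},{"hand":0,"dp":[0,0,0.048],"spin":0},{"hand":0,"dp":[0,0,0.048],"spin":0},{"hand":0,"dp":[0,0,0.048],"spin":0}])

```text
time: 3.75
ee_pos: [0.5149, -0.3007, 0.021]
eef_rot: [0.737, 0.676, 0.0, 0.001]
ft_force: [-1.0, 0.5, 7.8]
width: 0.0021
grip_force: 4.3
```

```bash
python3 - <<'E'
from h import *
print(read_state()['width'],read_state()['grip_force'])
for n in('side','scene'): print(n,proj(cam(n),[[.514,-.300,.021],[.514,-.300,.047]]))
a=camera('wrist')[:,:,::-1][200:350,170:370];b=camera('side')[140:215,310:410][:,:,::-1];f=lambda i:cv2.resize(i,(400,300),interpolation=cv2.INTER_CUBIC)
cv2.imwrite('pics/w4.png',np.hstack([f(a),f(b)]))
E
```

```text
0.0021028007535586124 4.326597824692726
side [[359.21930228 179.06662285]
 [360.84383182 173.03173099]]
scene [[220.38322552 124.14154366]
 [219.92571644 118.19886982]]
```

View pics/w4.png

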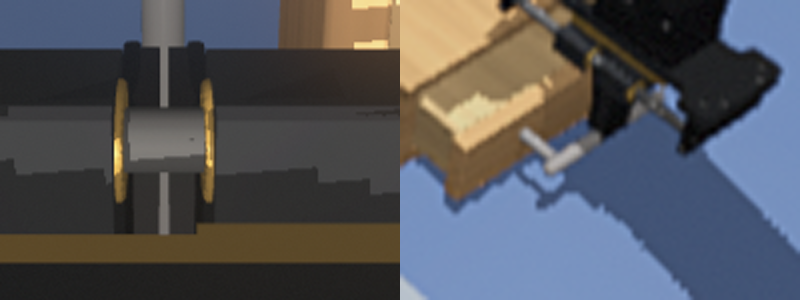

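```bash
python3 - <<'E'
from h import *
c=get_calibration('wrist');K=cam('wrist')[0];M=np.linalg.inv(c['mount'])
for X in ([0,0,0],[.0095,0,0],[.0095,0,-.02],[-.0095,0,-.019],[.0095,0,-.04],[.0095,.01,-.02]):
    q=M@np.r_[X,1];print(X,np.round((K@q[:3])[:2]/q[2],1))
E
```

```text
[0, 0, 0] [250.1 219.4]
[0.0095, 0, 0] [250.  204.2]
[0.0095, 0, -0.02] [249.9 215.5]
[-0.0095, 0, -0.019] [249.9 247.6]
[0.0095, 0, -0.04] [249.7 229.6]
[0.0095, 0.01, -0.02] [268.7 215.5]
```

Request:
carry_out(deltas=[{"hand":28,"dp":[0,0,-0.02],"spin":0},{"hand":28,"dp":[0,0,-0.02],"spin":0},{"hand":28,"dp":[0,0,-0.02],"spin":0},{"hand":28,"dp":[0,0,-0.02],"spin":0},{"hand":28,"dp":[0,0,0.0],"spin":0},{"hand":28,"dp":[0,0,0.016],"spin":0},{"hand":28,"dp":[0,0,0.032],"spin":0},{"hand":28,"dp":[0,0,0.032],"spin":0}])

```text
time: 4.65
ee_pos: [0.5136, -0.3001, 0.011]
eef_rot: [0.737, 0.676, -0.0, -0.001]
ft_force: [0.1, 0.2, 0.5]
width: 0.0284
grip_force: 0.0
```

Request:
carry_out(deltas=[{"hand":0,"dp":[0,0,0],"spin":0},{"hand":0,"dp":[0,0,0],"spin":0},{"hand":0,"dp":[0,0,0],"spin":0},{"hand":0,"dp":[0,0,0],"spin":0},{"hand":0,"dp":[0,0,0],"spin":0},{"hand":0,"dp":[0,0,0],"spin":0}])

```text
time: 5.25
ee_pos: [0.5144, -0.3005, 0.0122]
eef_rot: [0.737, 0.676, 0.0, 0.0]
ft_force: [0.8, -0.6, 0.4]
width: 0.01
grip_force: 30.0
```

Request:
carry_out(deltas=[{"hand":0,"dp":[0,-0.04,0],"spin":0},{"hand":0,"dp":[0,-0.08,0],"spin":0},{"hand":0,"dp":[0,-0.12,0],"spin":0},{"hand":0,"dp":[0,-0.16,0],"spin":0},{"hand":0,"dp":[0,-0.2,0],"spin":0},{"hand":0,"dp":[0,-0.24,0],"spin":0},{"hand":0,"dp":[0,-0.28,0],"spin":0},{"hand":0,"dp":[0,-0.32,0],"spin":0},{"hand":0,"dp":[0,-0.36,0],"spin":0},{"hand":0,"dp":[0,-0.4,0],"spin":0},{"hand":0,"dp":[0,-0.4,0],"spin":0}])

```text
time: 6.35
ee_pos: [0.4128, -0.292, 0.0121]
eef_rot: [0.738, 0.675, -0.001, -0.0]
ft_force: [-1.3, -2.6, 4.1]
width: 0.0098
grip_force: 30.0
```

Request:
carry_out(deltas=[{"hand":0,"dp":[0,-0.02,0],"spin":0},{"hand":0,"dp":[0,-0.04,0],"spin":0},{"hand":0,"dp":[0,-0.06,0],"spin":0},{"hand":0,"dp":[0,-0.08,0],"spin":0},{"hand":0,"dp":[0,-0.1,0],"spin":0}])

```text
time: 6.85
ee_pos: [0.3924, -0.2903, 0.0124]
eef_rot: [0.737, 0.676, 0.002, 0.003]
ft_force: [27.9, -12.3, -26.0]
width: 0.0098
grip_force: 30.0
```

Request:
carry_out(deltas=[{"hand":0,"dp":[0,0.02,0],"spin":0},{"hand":30,"dp":[0,0.02,0],"spin":0},{"hand":30,"dp":[0,0.02,0],"spin":0},{"hand":30,"dp":[0,0.02,0],"spin":0},{"hand":30,"dp":[0,0.02,0],"spin":0},{"hand":30,"dp":[0,0.02,-0.2],"spin":0},{"hand":30,"dp":[0,0.02,-0.4],"spin":0},{"hand":30,"dp":[0,0.02,-0.6],"spin":0},{"hand":30,"dp":[0,0.02,-0.8],"spin":0},{"hand":30,"dp":[0,0.02,-0.8],"spin":0}])

```text
time: 7.85
ee_pos: [0.3973, -0.2914, 0.2188]
eef_rot: [0.737, 0.676, 0.001, 0.005]
ft_force: [0.8, -0.6, -1.0]
width: 0.0299
grip_force: 0.0
```

```bash
python3 mat.py; python3 - <<'E'
from h import *
cv2.imwrite('pics/s5.png',cv2.resize(camera('side')[60:240,190:430][:,:,::-1],(800,600),interpolation=cv2.INTER_CUBIC))
E
python3 mv.py
```

```text
scene matcorners [[0.712, -0.136], [0.372, -0.107], [0.37, 0.137], [0.724, 0.109]]
([0.6458, 0.0715], 166.7, 89, 18)
([0.5982, 0.0073], 167.4, 88, 19)
([0.4728, 0.0889], 170.4, 73, 41)
([0.4571, 0.0199], 171.3, 88, 19)
([0.613, -0.0878], 6.0, 74, 41)
([0.4608, -0.0704], 2.6, 74, 41)
side matcorners [[0.734, 0.121], [0.711, -0.141], [0.368, -0.119], [0.401, 0.134]]
([0.4755, 0.0876], 169.9, 77, 38)
([0.4552, 0.0175], 172.4, 92, 19)
([0.4639, -0.0717], 2.1, 74, 43)
([0.6454, 0.0692], 166.7, 91, 18)
([0.5958, 0.0056], 168.2, 95, 18)
([0.6151, -0.0895], 5.1, 76, 43)
t 8.0 at [ 0.394 -0.29   0.211] a 85.0 w 29.8 ft [ 0.7  0.  -0. ]
```

View pics/s5.png

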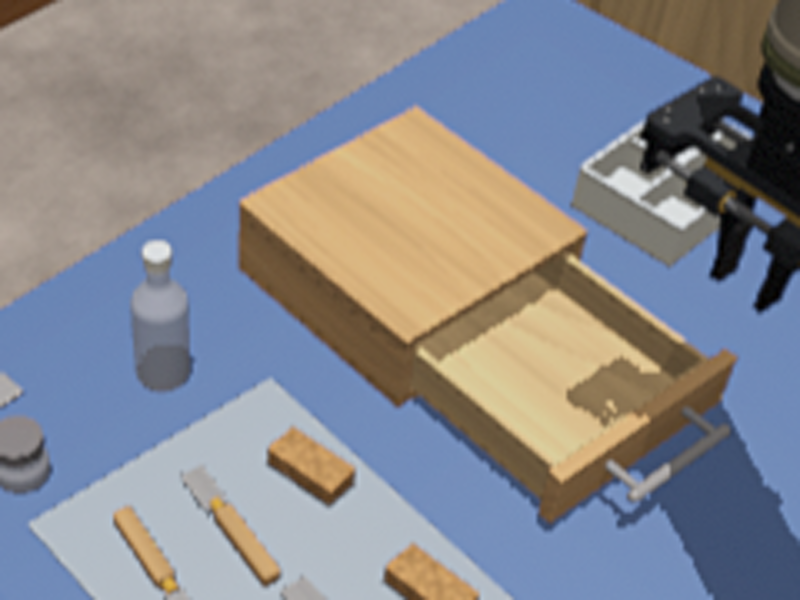

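The drawer is fully out and empty, its handle at about (690,460) in the crop; nothing on the mat has moved. Fingertips appear near (725,278) and (765,308).

```bash
python3 - <<'E'
from h import *
s=read_state();p=s['ee_pos'];C=cam('side')
for dz in (0,.02,.03,.04): print(dz,(proj(C,[p+[0.015,-.001,dz],p+[-.015,.001,dz]])-[190,60])/.3)
E
python3 mv.py .456,.019,.21,-8 .456,.019,.12,-8
```

```text
0 [[714.6525007  310.39967793]
 [747.58508586 333.44162162]]
0.02 [[721.75458517 290.86391743]
 [755.26781469 313.97645773]]
0.03 [[725.38331297 280.8823469 ]
 [759.19437562 304.02801965]]
0.04 [[729.06535291 270.75413023]
 [763.17942634 293.93139031]]
t 8.0 at [ 0.394 -0.29   0.211] a 85.0 w 29.8 ft [ 0.7  0.  -0. ]
dp [1.251, 0.139, 0.006] spin 0.517 rows 10.8
dp [1.251, 0.139, 0.366] spin 0.517 rows 1.8
```

Request:
carry_out(deltas=[{"hand":50,"dp":[0.95,0.14,0.1],"spin":0.517},{"hand":50,"dp":[0.95,0.14,0.1],"spin":0.517},{"hand":50,"dp":[0.95,0.14,0.1],"spin":0.517},{"hand":50,"dp":[0.95,0.14,0.1],"spin":0.517},{"hand":50,"dp":[0.95,0.14,0.1],"spin":0.517},{"hand":50,"dp":[0.95,0.14,0.1],"spin":0.517},{"hand":50,"dp":[0.95,0.14,0.1],"spin":0.517},{"hand":50,"dp":[0.95,0.14,0.1],"spin":0.517},{"hand":50,"dp":[0.95,0.14,0.1],"spin":0.517},{"hand":50,"dp":[0.95,0.14,0.1],"spin":0.517},{"hand":50,"dp":[0.95,0.14,0.1],"spin":0.517},{"hand":50,"dp":[0.95,0.14,0.1],"spin":0.517}])

```text
time: 9.2
ee_pos: [0.4489, -0.0562, 0.1851]
eef_rot: [0.997, -0.073, -0.002, -0.0]
ft_force: [0.7, -0.0, -0.9]
width: 0.05
grip_force: 0.0
```

```bash
python3 mv.py .456,.019,.06,-8 .456,.019,-.005,-8 .456,.019,-.018,-8
```

```text
t 9.2 at [ 0.449 -0.056  0.185] a -8.4 w 50.0 ft [ 0.7 -0.  -0.9]
dp [-0.014, -0.302, 0.5] spin -0.002 rows 2.9
dp [-0.013, -0.301, 0.76] spin -0.002 rows 1.3
dp [-0.013, -0.301, 0.812] spin -0.002 rows 0.3
```

Request:
carry_out(deltas=[{"hand":50,"dp":[-0.014,-0.3,0.3],"spin":0},{"hand":50,"dp":[-0.014,-0.3,0.3],"spin":0},{"hand":50,"dp":[-0.014,-0.3,0.5],"spin":0},{"hand":50,"dp":[-0.014,-0.3,0.66],"spin":0},{"hand":50,"dp":[-0.014,-0.3,0.74],"spin":0},{"hand":50,"dp":[-0.014,-0.3,0.77],"spin":0},{"hand":50,"dp":[-0.014,-0.3,0.77],"spin":0},{"hand":50,"dp":[-0.014,-0.3,0.79],"spin":0},{"hand":50,"dp":[-0.014,-0.3,0.79],"spin":0}])

```text
time: 10.1
ee_pos: [0.4577, 0.0181, -0.0101]
eef_rot: [0.998, -0.07, 0.001, 0.0]
ft_force: [-0.3, -0.2, -0.2]
width: 0.0502
grip_force: 0.0
```

Request:
carry_out(deltas=[{"hand":50,"dp":[0,0,0.02],"spin":0},{"hand":50,"dp":[0,0,0.032],"spin":0},{"hand":50,"dp":[0,0,0.032],"spin":0},{"hand":0,"dp":[0,0,0.032],"spin":0},{"hand":0,"dp":[0,0,0.032],"spin":0},{"hand":0,"dp":[0,0,0.032],"spin":0},{"hand":0,"dp":[0,0,0.032],"spin":0},{"hand":0,"dp":[0,0,0.032],"spin":0},{"hand":0,"dp":[0,0,0.032],"spin":0}], force=40)

```text
time: 11.0
ee_pos: [0.4572, 0.0183, -0.0185]
eef_rot: [0.998, -0.07, 0.0, 0.0]
ft_force: [-1.1, 0.5, 1.1]
width: 0.0172
grip_force: 40.0
```

```bash
python3 mv.py .46,.018,.12,-8 .475,-.15,.12,-7 .492,-.349,.12,-5
```

```text
t 11.0 at [ 0.457  0.018 -0.019] a -8.1 w 17.2 ft [-1.1  0.5  1.1]
dp [0.011, -0.0, -0.554] spin -0.0 rows 2.8
dp [0.165, 0.657, -0.554] spin -0.006 rows 3.4
dp [0.344, 1.435, -0.554] spin -0.017 rows 4.0
```

Request:
carry_out(deltas=[{"hand":0,"dp":[0,0,-0.1],"spin":0},{"hand":0,"dp":[0,0,-0.3],"spin":0},{"hand":0,"dp":[0,0,-0.55],"spin":0},{"hand":0,"dp":[0.01,0.1,-0.55],"spin":0},{"hand":0,"dp":[0.08,0.3,-0.55],"spin":0},{"hand":0,"dp":[0.12,0.5,-0.55],"spin":0},{"hand":0,"dp":[0.17,0.7,-0.55],"spin":-0.008},{"hand":0,"dp":[0.22,0.9,-0.55],"spin":-0.017},{"hand":0,"dp":[0.22,0.95,-0.55],"spin":-0.017}])

```text
time: 11.9
ee_pos: [0.4775, -0.23, 0.1185]
eef_rot: [0.999, -0.046, -0.0, 0.001]
ft_force: [-0.2, 1.1, -0.1]
width: 0.0175
grip_force: 40.0
```

```bash
python3 mv.py .492,-.349,.12,-5 .492,-.349,.03,-5  .492,-.349,.01,-5
```

```text
t 11.9 at [ 0.478 -0.23   0.119] a -5.3 w 17.5 ft [-0.2  1.1 -0.1]
dp [0.101, 0.469, -0.005] spin -0.001 rows 2.4
dp [0.101, 0.468, 0.355] spin -0.001 rows 1.8
dp [0.101, 0.468, 0.435] spin -0.001 rows 0.4
```

Request:
carry_out(deltas=[{"hand":0,"dp":[0.05,0.2,0],"spin":0},{"hand":0,"dp":[0.1,0.4,0],"spin":0},{"hand":0,"dp":[0.1,0.469,0],"spin":0},{"hand":0,"dp":[0.1,0.469,0.15],"spin":0},{"hand":0,"dp":[0.1,0.469,0.3],"spin":0},{"hand":0,"dp":[0.1,0.469,0.38],"spin":0},{"hand":0,"dp":[0.1,0.469,0.42],"spin":0},{"hand":0,"dp":[0.1,0.469,0.435],"spin":0},{"hand":0,"dp":[0.1,0.469,0.435],"spin":0}])

```text
time: 12.8
ee_pos: [0.4935, -0.3435, 0.0108]
eef_rot: [0.999, -0.043, 0.0, 0.0]
ft_force: [-0.1, -0.3, -0.5]
width: 0.0174
grip_force: 40.0
```

Request:
carry_out(deltas=[{"hand":0,"dp":[0,0,0.012],"spin":0},{"hand":0,"dp":[0,0,0.024],"spin":0},{"hand":0,"dp":[0,0,0.032],"spin":0},{"hand":0,"dp":[0,0,0.032],"spin":0}])

```text
time: 13.2
ee_pos: [0.493, -0.3435, 0.0022]
eef_rot: [0.999, -0.044, -0.0, 0.0]
ft_force: [-0.5, 0.4, -0.7]
width: 0.0174
grip_force: 40.0
```

Request:
carry_out(deltas=[{"hand":0,"dp":[0,0,0.012],"spin":0},{"hand":0,"dp":[0,0,0.018],"spin":0},{"hand":0,"dp":[0,0,0.018],"spin":0}])

```text
time: 13.5
ee_pos: [0.495, -0.3439, -0.0005]
eef_rot: [0.999, -0.043, 0.002, 0.001]
ft_force: [1.8, 1.2, 10.9]
width: 0.0176
grip_force: 40.0
```

Request:
carry_out(deltas=[{"hand":32,"dp":[0,0,-0.008],"spin":0},{"hand":32,"dp":[0,0,-0.008],"spin":0},{"hand":32,"dp":[0,0,-0.008],"spin":0},{"hand":32,"dp":[0,0,-0.1],"spin":0},{"hand":32,"dp":[0,0,-0.3],"spin":0},{"hand":32,"dp":[0,0,-0.5],"spin":0},{"hand":32,"dp":[0,0,-0.6],"spin":0},{"hand":32,"dp":[0,0,-0.6],"spin":0}])

```text
time: 14.3
ee_pos: [0.495, -0.3447, 0.152]
eef_rot: [0.999, -0.044, 0.003, 0.002]
ft_force: [-0.7, 0.5, -0.6]
width: 0.032
grip_force: 0.0
```

```bash
python3 mat.py | sed '/mat/d'; python3 mv.py .597,-.15,.15,-12 .597,.0065,.1,-12;python3 - <<'E'
from h import *
b=camera('wrist')[:,:,::-1];a=camera('side')[90:240,220:420][:,:,::-1];f=lambda i:cv2.resize(i,(400,300),interpolation=cv2.INTER_CUBIC)
cv2.imwrite('pics/s6.png',np.hstack([f(a),f(b)]))
E
```

```text
([0.6456, 0.0716], 166.7, 89, 18)
([0.5981, 0.0074], 167.4, 88, 19)
([0.4727, 0.089], 169.6, 73, 41)
([0.6128, -0.088], 6.0, 74, 41)
([0.4609, -0.0704], 1.8, 74, 41)
([0.4755, 0.0876], 169.9, 77, 38)
([0.4639, -0.0717], 2.1, 74, 43)
([0.6451, 0.0694], 166.7, 91, 18)
([0.5958, 0.0056], 168.2, 95, 18)
([0.6152, -0.0895], 5.0, 76, 43)
t 14.4 at [ 0.493 -0.344  0.147] a -5.0 w 31.8 ft [-0.4 -0.8 -0.4]
dp [0.347, -0.808, -0.01] spin 0.039 rows 4.4
dp [0.293, -1.432, 0.189] spin 0.039 rows 3.3
```

View pics/s6.png

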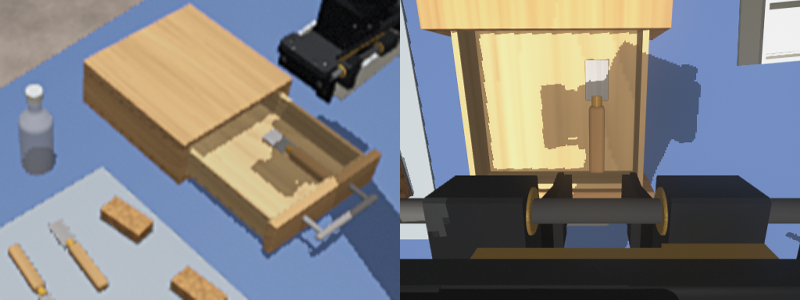

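The scraper lies in the right half of the drawer, blade inward; the others are still in place.

Request:
carry_out(deltas=[{"hand":50,"dp":[0.05,-0.2,0],"spin":0},{"hand":50,"dp":[0.12,-0.4,0],"spin":0},{"hand":50,"dp":[0.2,-0.6,0],"spin":0.02},{"hand":50,"dp":[0.25,-0.8,0],"spin":0.039},{"hand":50,"dp":[0.3,-0.98,0],"spin":0.039},{"hand":50,"dp":[0.3,-0.98,0],"spin":0.039}])

```text
time: 15.1
ee_pos: [0.5899, -0.0974, 0.1464]
eef_rot: [0.995, -0.1, -0.001, -0.002]
ft_force: [-0.7, 0.3, -0.2]
width: 0.0498
grip_force: 0.0
```

```bash
python3 mv.py .597,.0065,.15,-12 .597,.0065,-.018,-12
```

```text
t 15.1 at [ 0.59  -0.097  0.146] a -11.5 w 49.8 ft [-0.7  0.3 -0.2]
dp [-0.055, -0.413, -0.013] spin 0.003 rows 2.1
dp [-0.053, -0.411, 0.659] spin 0.003 rows 3.4
```

Request:
carry_out(deltas=[{"hand":50,"dp":[-0.03,-0.2,0],"spin":0},{"hand":50,"dp":[-0.054,-0.41,0],"spin":0},{"hand":50,"dp":[-0.054,-0.412,0.1],"spin":0},{"hand":50,"dp":[-0.054,-0.412,0.3],"spin":0},{"hand":50,"dp":[-0.054,-0.412,0.48],"spin":0},{"hand":50,"dp":[-0.054,-0.412,0.6],"spin":0},{"hand":50,"dp":[-0.054,-0.412,0.65],"spin":0},{"hand":50,"dp":[-0.054,-0.412,0.66],"spin":0},{"hand":50,"dp":[-0.054,-0.412,0.66],"spin":0},{"hand":0,"dp":[-0.054,-0.412,0.66],"spin":0},{"hand":0,"dp":[-0.054,-0.412,0.66],"spin":0},{"hand":0,"dp":[-0.054,-0.412,0.66],"spin":0},{"hand":0,"dp":[-0.054,-0.412,0.66],"spin":0},{"hand":0,"dp":[-0.054,-0.412,0.66],"spin":0},{"hand":0,"dp":[-0.054,-0.412,0.66],"spin":0}])

```text
time: 16.6
ee_pos: [0.5977, -0.0022, -0.0169]
eef_rot: [0.995, -0.105, 0.0, -0.0]
ft_force: [-1.1, 0.8, 4.4]
width: 0.0171
grip_force: 40.0
```

```bash
python3 mv.py .597,.0065,.12,-12 .545,-.15,.12,-9 .497,-.297,.12,-5
```

```text
t 16.6 at [ 0.598 -0.002 -0.017] a -12.0 w 17.1 ft [-1.1  0.8  4.4]
dp [-0.009, -0.034, -0.548] spin -0.0 rows 2.7
dp [-0.083, 0.622, -0.548] spin -0.017 rows 3.3
dp [-0.148, 1.237, -0.548] spin -0.039 rows 3.1
```

Request:
carry_out(deltas=[{"hand":0,"dp":[0,0,-0.1],"spin":0},{"hand":0,"dp":[0,0,-0.3],"spin":0},{"hand":0,"dp":[0,0,-0.55],"spin":0},{"hand":0,"dp":[0,0.1,-0.55],"spin":0},{"hand":0,"dp":[-0.03,0.3,-0.55],"spin":0},{"hand":0,"dp":[-0.06,0.5,-0.55],"spin":-0.01},{"hand":0,"dp":[-0.09,0.7,-0.55],"spin":-0.02},{"hand":0,"dp":[-0.12,0.9,-0.55],"spin":-0.03},{"hand":0,"dp":[-0.13,0.98,-0.55],"spin":-0.039},{"hand":0,"dp":[-0.13,0.98,-0.55],"spin":-0.039}])

```text
time: 17.6
ee_pos: [0.5121, -0.2402, 0.1197]
eef_rot: [0.999, -0.047, -0.001, 0.001]
ft_force: [0.5, 0.1, -0.6]
width: 0.0172
grip_force: 40.0
```

```bash
python3 mv.py .497,-.297,.12,-5 .497,-.297,.003,-5
```

```text
t 17.6 at [ 0.512 -0.24   0.12 ] a -5.4 w 17.2 ft [ 0.5  0.1 -0.6]
dp [-0.039, 0.232, -0.001] spin -0.002 rows 1.2
dp [-0.038, 0.231, 0.467] spin -0.002 rows 2.3
```

Request:
carry_out(deltas=[{"hand":0,"dp":[-0.03,0.15,0],"spin":0},{"hand":0,"dp":[-0.04,0.23,0],"spin":0},{"hand":0,"dp":[-0.04,0.23,0.1],"spin":0},{"hand":0,"dp":[-0.04,0.23,0.28],"spin":0},{"hand":0,"dp":[-0.04,0.23,0.4],"spin":0},{"hand":0,"dp":[-0.04,0.23,0.45],"spin":0},{"hand":0,"dp":[-0.04,0.23,0.468],"spin":0},{"hand":0,"dp":[-0.04,0.23,0.468],"spin":0},{"hand":0,"dp":[-0.04,0.23,0.47],"spin":0}])

```text
time: 18.5
ee_pos: [0.5008, -0.2921, 0.0044]
eef_rot: [0.999, -0.043, 0.001, 0.001]
ft_force: [0.6, 0.1, -0.5]
width: 0.0172
grip_force: 40.0
```

Request:
carry_out(deltas=[{"hand":29,"dp":[0,0,0],"spin":0},{"hand":29,"dp":[0,0,0],"spin":0},{"hand":29,"dp":[0,0,0],"spin":0},{"hand":29,"dp":[0,0,-0.1],"spin":0},{"hand":29,"dp":[0,0,-0.3],"spin":0},{"hand":29,"dp":[0,0,-0.5],"spin":0},{"hand":29,"dp":[0,0,-0.6],"spin":0},{"hand":29,"dp":[0,0,-0.6],"spin":0}])

```text
time: 19.3
ee_pos: [0.5019, -0.2927, 0.1576]
eef_rot: [0.999, -0.044, 0.003, 0.002]
ft_force: [0.7, 0.0, -0.5]
width: 0.0292
grip_force: 0.0
```

```bash
python3 mat.py | sed '/mat/d'; python3 mv.py .6455,.0705,.15,-13
```

```text
([0.6456, 0.0716], 166.7, 89, 18)
([0.4729, 0.0889], 169.6, 73, 42)
([0.6129, -0.0879], 6.0, 74, 41)
([0.4609, -0.0704], 1.8, 74, 41)
([0.4755, 0.0876], 169.9, 77, 38)
([0.464, -0.0717], 2.1, 74, 43)
([0.6453, 0.0693], 166.7, 91, 18)
([0.6153, -0.0896], 5.9, 76, 43)
t 19.4 at [ 0.5   -0.292  0.153] a -5.0 w 29.3 ft [-0.3  0.3  0.1]
dp [0.455, -1.495, 0.011] spin 0.044 rows 7.8
```

Next, scraper_a.

Request:
carry_out(deltas=[{"hand":50,"dp":[0.05,-0.2,0],"spin":0},{"hand":50,"dp":[0.12,-0.4,0],"spin":0},{"hand":50,"dp":[0.18,-0.6,0],"spin":0.02},{"hand":50,"dp":[0.25,-0.8,0],"spin":0.044},{"hand":50,"dp":[0.3,-0.98,0],"spin":0.044},{"hand":50,"dp":[0.3,-0.98,0],"spin":0.044}])

```text
time: 20.0
ee_pos: [0.5959, -0.0458, 0.1512]
eef_rot: [0.994, -0.108, -0.001, -0.002]
ft_force: [-0.1, 0.5, 0.5]
width: 0.0495
grip_force: 0.0
```

```bash
python3 mv.py .6455,.0705,.15,-13 .6455,.0705,-.018,-13
```

```text
t 20.0 at [ 0.596 -0.046  0.151] a -12.4 w 49.5 ft [-0.1  0.5  0.5]
dp [0.094, -0.497, 0.006] spin 0.004 rows 2.5
dp [0.096, -0.494, 0.678] spin 0.004 rows 3.4
```

Request:
carry_out(deltas=[{"hand":50,"dp":[0.05,-0.2,0],"spin":0},{"hand":50,"dp":[0.094,-0.4,0.1],"spin":0},{"hand":50,"dp":[0.094,-0.48,0.3],"spin":0},{"hand":50,"dp":[0.094,-0.48,0.45],"spin":0},{"hand":50,"dp":[0.094,-0.48,0.48],"spin":0},{"hand":50,"dp":[0.094,-0.48,0.48],"spin":0},{"hand":50,"dp":[0.094,-0.48,0.48],"spin":0}])

```text
time: 20.7
ee_pos: [0.6465, 0.0564, 0.0347]
eef_rot: [0.994, -0.113, 0.001, 0.0]
ft_force: [0.5, -0.1, 0.7]
width: 0.05
grip_force: 0.0
```

```bash
python3 mv.py .6455,.0705,-.018,-13
```

```text
t 20.7 at [0.646 0.056 0.035] a -13.0 w 50.0 ft [ 0.5 -0.1  0.7]
dp [-0.017, -0.054, 0.211] spin 0.0 rows 1.1
```

Request:
carry_out(deltas=[{"hand":50,"dp":[-0.017,-0.054,0.05],"spin":0},{"hand":50,"dp":[-0.017,-0.054,0.15],"spin":0},{"hand":50,"dp":[-0.017,-0.054,0.2],"spin":0},{"hand":50,"dp":[-0.017,-0.054,0.211],"spin":0},{"hand":50,"dp":[-0.017,-0.054,0.211],"spin":0},{"hand":0,"dp":[-0.017,-0.054,0.211],"spin":0},{"hand":0,"dp":[-0.017,-0.054,0.211],"spin":0},{"hand":0,"dp":[-0.017,-0.054,0.211],"spin":0},{"hand":0,"dp":[-0.017,-0.054,0.211],"spin":0},{"hand":0,"dp":[-0.017,-0.054,0.211],"spin":0},{"hand":0,"dp":[-0.017,-0.054,0.211],"spin":0}])

```text
time: 21.8
ee_pos: [0.6443, 0.0715, -0.0199]
eef_rot: [0.994, -0.113, 0.0, 0.0]
ft_force: [-1.3, -1.1, 1.4]
width: 0.0175
grip_force: 40.0
```

```bash
python3 mv.py .6455,.0705,.14,-13 .6,-.1,.14,-9 .548,-.257,.14,-5
```

```text
t 21.8 at [ 0.644  0.071 -0.02 ] a -12.9 w 17.5 ft [-1.3 -1.1  1.4]
dp [0.006, 0.003, -0.639] spin 0.0 rows 3.2
dp [-0.019, 0.708, -0.639] spin -0.022 rows 3.5
dp [-0.082, 1.367, -0.639] spin -0.044 rows 3.3
```

Request:
carry_out(deltas=[{"hand":0,"dp":[0,0,-0.1],"spin":0},{"hand":0,"dp":[0,0,-0.3],"spin":0},{"hand":0,"dp":[0,0,-0.55],"spin":0},{"hand":0,"dp":[0,0.1,-0.64],"spin":0},{"hand":0,"dp":[0,0.3,-0.64],"spin":0},{"hand":0,"dp":[-0.01,0.5,-0.64],"spin":-0.01},{"hand":0,"dp":[-0.03,0.7,-0.64],"spin":-0.02},{"hand":0,"dp":[-0.04,0.9,-0.64],"spin":-0.03},{"hand":0,"dp":[-0.05,0.98,-0.64],"spin":-0.044},{"hand":0,"dp":[-0.05,0.98,-0.64],"spin":-0.044},{"hand":0,"dp":[-0.05,0.98,-0.64],"spin":-0.044}])

```text
time: 22.9
ee_pos: [0.5773, -0.164, 0.14]
eef_rot: [0.999, -0.044, 0.0, -0.0]
ft_force: [0.8, 0.8, -0.3]
width: 0.0177
grip_force: 40.0
```

```bash
python3 mv.py .55,-.2535,.13,-5
```

```text
t 22.9 at [ 0.577 -0.164  0.14 ] a -5.1 w 17.7 ft [ 0.8  0.8 -0.3]
dp [-0.077, 0.366, 0.04] spin -0.0 rows 1.9
```

Request:
carry_out(deltas=[{"hand":0,"dp":[-0.04,0.18,0.0],"spin":0},{"hand":0,"dp":[-0.077,0.366,0.04],"spin":0},{"hand":0,"dp":[-0.077,0.366,0.04],"spin":0},{"hand":0,"dp":[-0.077,0.366,0.04],"spin":0},{"hand":0,"dp":[-0.077,0.366,0.04],"spin":0}])

```text
time: 23.4
ee_pos: [0.5513, -0.2512, 0.1301]
eef_rot: [0.999, -0.042, 0.0, -0.001]
ft_force: [-0.6, 0.5, -0.0]
width: 0.0179
grip_force: 40.0
```

```bash
python3 mv.py .55,-.2535,.002,-5;python3 - <<'E'
from h import *
cv2.imwrite('pics/w7.png',camera('wrist')[:,:,::-1])
E
```

```text
t 23.4 at [ 0.551 -0.251  0.13 ] a -4.8 w 17.9 ft [-0.6  0.5 -0. ]
dp [-0.005, 0.01, 0.512] spin 0.001 rows 2.6
```

View pics/w7.png

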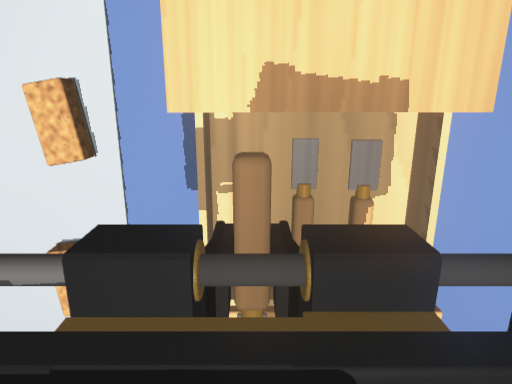

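The held scraper is centred at column 252, over the free left slot; the other two lie at columns 303 and 362.

Request:
carry_out(deltas=[{"hand":0,"dp":[-0.005,0.01,0.1],"spin":0},{"hand":0,"dp":[-0.005,0.01,0.28],"spin":0},{"hand":0,"dp":[-0.005,0.01,0.42],"spin":0},{"hand":0,"dp":[-0.005,0.01,0.49],"spin":0},{"hand":0,"dp":[-0.005,0.01,0.508],"spin":0},{"hand":0,"dp":[-0.005,0.01,0.508],"spin":0},{"hand":0,"dp":[-0.005,0.01,0.508],"spin":0}])

```text
time: 24.15
ee_pos: [0.55, -0.2559, 0.0045]
eef_rot: [0.999, -0.043, 0.001, 0.0]
ft_force: [-0.4, 0.8, -1.2]
width: 0.0176
grip_force: 40.0
```

Request:
carry_out(deltas=[{"hand":28,"dp":[0,0,0],"spin":0},{"hand":28,"dp":[0,0,0],"spin":0},{"hand":28,"dp":[0,0,0],"spin":0},{"hand":28,"dp":[0,0,-0.1],"spin":0},{"hand":28,"dp":[0,0,-0.3],"spin":0},{"hand":28,"dp":[0,0,-0.5],"spin":0},{"hand":28,"dp":[0,0,-0.6],"spin":0},{"hand":28,"dp":[0,0,-0.6],"spin":0},{"hand":28,"dp":[0,0,-0.6],"spin":0}])

```text
time: 25.05
ee_pos: [0.5488, -0.2564, 0.1532]
eef_rot: [0.999, -0.044, 0.0, 0.0]
ft_force: [-0.2, 0.6, -0.5]
width: 0.028
grip_force: 0.0
```

```bash
python3 mat.py | sed '/mat/d'; python3 mv.py .614,-.089,.14,6
```

```text
([0.4728, 0.0889], 170.4, 73, 41)
([0.6129, -0.0879], 6.0, 74, 41)
([0.4608, -0.0703], 1.8, 74, 41)
([0.4755, 0.0876], 169.9, 77, 38)
([0.464, -0.0717], 2.1, 74, 43)
([0.6153, -0.0896], 5.9, 76, 43)
t 25.1 at [ 0.548 -0.256  0.152] a -5.0 w 27.9 ft [ 0.4 -0.7 -0.5]
dp [0.205, -0.689, 0.046] spin -0.061 rows 3.6
```

Request:
carry_out(deltas=[{"hand":62,"dp":[0.05,-0.2,0],"spin":-0.02},{"hand":62,"dp":[0.12,-0.4,0],"spin":-0.04},{"hand":62,"dp":[0.2,-0.6,0.05],"spin":-0.061},{"hand":62,"dp":[0.205,-0.689,0.2],"spin":-0.061},{"hand":62,"dp":[0.205,-0.689,0.35],"spin":-0.061},{"hand":62,"dp":[0.205,-0.689,0.4],"spin":-0.061},{"hand":62,"dp":[0.205,-0.689,0.4],"spin":-0.061},{"hand":62,"dp":[0.205,-0.689,0.4],"spin":-0.061}])

```text
time: 25.95
ee_pos: [0.6152, -0.0903, 0.054]
eef_rot: [0.999, 0.051, 0.0, 0.0]
ft_force: [0.4, -1.1, -0.1]
width: 0.0619
grip_force: 0.0
```

```bash
python3 mv.py .614,-.089,-.017,6
```

```text
t 25.9 at [ 0.615 -0.09   0.054] a 5.9 w 61.9 ft [ 0.4 -1.1 -0.1]
dp [-0.005, -0.006, 0.284] spin -0.001 rows 1.4
```

Request:
carry_out(deltas=[{"hand":62,"dp":[-0.005,-0.006,0.1],"spin":0},{"hand":62,"dp":[-0.005,-0.006,0.2],"spin":0},{"hand":62,"dp":[-0.005,-0.006,0.26],"spin":0},{"hand":62,"dp":[-0.005,-0.006,0.28],"spin":0},{"hand":62,"dp":[-0.005,-0.006,0.28],"spin":0},{"hand":0,"dp":[-0.005,-0.006,0.28],"spin":0},{"hand":0,"dp":[-0.005,-0.006,0.28],"spin":0},{"hand":0,"dp":[-0.005,-0.006,0.28],"spin":0},{"hand":0,"dp":[-0.005,-0.006,0.28],"spin":0},{"hand":0,"dp":[-0.005,-0.006,0.28],"spin":0},{"hand":0,"dp":[-0.005,-0.006,0.28],"spin":0}])

```text
time: 27.05
ee_pos: [0.6135, -0.0878, -0.0167]
eef_rot: [0.999, 0.052, 0.0, 0.0]
ft_force: [-1.4, -0.7, 3.5]
width: 0.0334
grip_force: 39.9
```

```bash
python3 mv.py .55,.12,.15,4 .475,.42,.15,4
```

```text
t 27.1 at [ 0.614 -0.088 -0.017] a 6.0 w 33.4 ft [-1.4 -0.7  3.5]
dp [-0.166, -0.853, -0.667] spin 0.011 rows 5.5
dp [-0.339, -2.078, -0.668] spin 0.011 rows 6.2
```

Request:
carry_out(deltas=[{"hand":0,"dp":[0,0,-0.1],"spin":0},{"hand":0,"dp":[0,0,-0.3],"spin":0},{"hand":0,"dp":[-0.04,-0.1,-0.5],"spin":0},{"hand":0,"dp":[-0.12,-0.25,-0.67],"spin":0.011},{"hand":0,"dp":[-0.2,-0.42,-0.67],"spin":0.011},{"hand":0,"dp":[-0.28,-0.6,-0.67],"spin":0.011},{"hand":0,"dp":[-0.35,-0.78,-0.67],"spin":0.011},{"hand":0,"dp":[-0.4,-0.95,-0.67],"spin":0.011},{"hand":0,"dp":[-0.4,-0.98,-0.67],"spin":0.011},{"hand":0,"dp":[-0.4,-0.98,-0.67],"spin":0.011}])

```text
time: 28.05
ee_pos: [0.4877, 0.1473, 0.1507]
eef_rot: [0.999, 0.037, 0.0, 0.0]
ft_force: [-0.4, -1.3, -0.8]
width: 0.0336
grip_force: 39.9
```

```bash
python3 mv.py .471,.422,.15,4  .471,.422,-.01,4
```

```text
t 28.1 at [0.488 0.147 0.151] a 4.2 w 33.6 ft [-0.4 -1.3 -0.8]
dp [0.014, -1.101, 0.002] spin 0.001 rows 5.5
dp [0.014, -1.101, 0.642] spin 0.001 rows 3.2
```

Request:
carry_out(deltas=[{"hand":0,"dp":[0.0,-0.2,0],"spin":0},{"hand":0,"dp":[0.0,-0.4,0],"spin":0},{"hand":0,"dp":[0.01,-0.6,0],"spin":0},{"hand":0,"dp":[0.01,-0.8,0],"spin":0},{"hand":0,"dp":[0.014,-1,0],"spin":0},{"hand":0,"dp":[0.014,-1,0.1],"spin":0},{"hand":0,"dp":[0.014,-1,0.2],"spin":0},{"hand":0,"dp":[0.014,-1,0.2],"spin":0}])

```text
time: 28.85
ee_pos: [0.4743, 0.392, 0.0963]
eef_rot: [0.999, 0.034, -0.002, 0.002]
ft_force: [0.3, -1.0, -0.5]
width: 0.0334
grip_force: 39.9
```

```bash
python3 mv.py .471,.422,.03,4  .471,.422,-.01,4;python3 - <<'E'
from h import *
cv2.imwrite('pics/w8.png',camera('wrist')[:,:,::-1])
E
```

```text
t 28.9 at [0.474 0.392 0.096] a 3.9 w 33.4 ft [ 0.3 -1.  -0.5]
dp [-0.004, -0.122, 0.265] spin -0.001 rows 1.5
dp [-0.003, -0.123, 0.425] spin -0.001 rows 0.8
```

View pics/w8.png

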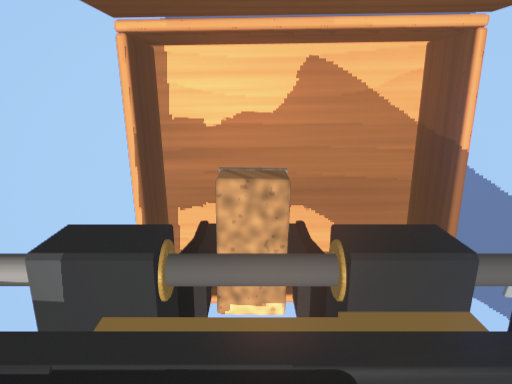

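The block is held at column 252, over the left half of the open box; the far rim runs from (120,22) to (483,20).

Request:
carry_out(deltas=[{"hand":0,"dp":[-0.004,-0.122,0],"spin":0},{"hand":0,"dp":[-0.004,-0.122,0.1],"spin":0},{"hand":0,"dp":[-0.004,-0.122,0.2],"spin":0},{"hand":0,"dp":[-0.004,-0.122,0.27],"spin":0},{"hand":0,"dp":[-0.004,-0.122,0.31],"spin":0},{"hand":0,"dp":[-0.004,-0.122,0.34],"spin":0},{"hand":0,"dp":[-0.004,-0.122,0.36],"spin":0},{"hand":0,"dp":[-0.004,-0.122,0.36],"spin":0}])

```text
time: 29.7
ee_pos: [0.4715, 0.4254, 0.0106]
eef_rot: [0.999, 0.035, 0.0, 0.0]
ft_force: [-0.3, 0.1, -1.1]
width: 0.0334
grip_force: 39.9
```

Request:
carry_out(deltas=[{"hand":0,"dp":[0,0,0.02],"spin":0},{"hand":0,"dp":[0,0,0.04],"spin":0},{"hand":0,"dp":[0,0,0.06],"spin":0},{"hand":0,"dp":[0,0,0.075],"spin":0},{"hand":0,"dp":[0,0,0.075],"spin":0}])

```text
time: 30.2
ee_pos: [0.4709, 0.4252, -0.009]
eef_rot: [0.999, 0.035, -0.0, 0.0]
ft_force: [0.2, -0.1, -0.1]
width: 0.0336
grip_force: 39.9
```

No contact. Release and go back for the next block.

Request:
carry_out(deltas=[{"hand":44,"dp":[0,0,0.008],"spin":0},{"hand":44,"dp":[0,0,0.008],"spin":0},{"hand":44,"dp":[0,0,0.008],"spin":0},{"hand":44,"dp":[0,0,0.008],"spin":0},{"hand":44,"dp":[0,0,-0.1],"spin":0},{"hand":44,"dp":[0,0,-0.3],"spin":0},{"hand":44,"dp":[0,0,-0.5],"spin":0},{"hand":44,"dp":[0,0,-0.62],"spin":0},{"hand":44,"dp":[0,0.1,-0.62],"spin":0},{"hand":44,"dp":[0,0.3,-0.62],"spin":0},{"hand":44,"dp":[0,0.5,-0.62],"spin":0},{"hand":44,"dp":[0,0.7,-0.62],"spin":0},{"hand":44,"dp":[0,0.9,-0.62],"spin":0},{"hand":44,"dp":[0,0.98,-0.62],"spin":0},{"hand":44,"dp":[0,0.98,-0.62],"spin":0}])

```text
time: 31.7
ee_pos: [0.4892, 0.177, 0.1469]
eef_rot: [0.999, 0.032, 0.0, 0.001]
ft_force: [0.6, 0.4, 0.2]
width: 0.0439
grip_force: 0.0
```

```bash
python3 mat.py | sed '/mat/d'; python3 mv.py .474,.088,.14,-10 .474,.088,.05,-10
```

```text
([0.473, 0.0894], 169.5, 74, 42)
([0.4609, -0.0704], 1.8, 74, 41)
([0.4751, 0.0878], 169.9, 78, 39)
([0.4638, -0.0716], 2.1, 74, 43)
t 31.8 at [0.488 0.182 0.147] a 4.0 w 44.0 ft [-0.  0.  0.]
dp [-0.083, 0.369, 0.028] spin 0.078 rows 1.9
dp [-0.084, 0.369, 0.388] spin 0.078 rows 1.8
```

Request:
carry_out(deltas=[{"hand":62,"dp":[-0.04,0.18,0],"spin":0.04},{"hand":62,"dp":[-0.083,0.369,0.03],"spin":0.078},{"hand":62,"dp":[-0.083,0.369,0.2],"spin":0.078},{"hand":62,"dp":[-0.083,0.369,0.36],"spin":0.078},{"hand":62,"dp":[-0.083,0.369,0.388],"spin":0.078},{"hand":62,"dp":[-0.083,0.369,0.388],"spin":0.078},{"hand":62,"dp":[-0.083,0.369,0.388],"spin":0.078}])

```text
time: 32.5
ee_pos: [0.4752, 0.0891, 0.0514]
eef_rot: [0.996, -0.086, 0.001, -0.0]
ft_force: [0.2, 0.2, -0.2]
width: 0.0621
grip_force: 0.0
```

```bash
python3 mv.py .474,.0885,-.017,-10
```

```text
t 32.5 at [0.475 0.089 0.051] a -9.9 w 62.1 ft [ 0.2  0.2 -0.2]
dp [-0.005, 0.004, 0.274] spin 0.0 rows 1.4
```

Request:
carry_out(deltas=[{"hand":62,"dp":[-0.005,0.004,0.1],"spin":0},{"hand":62,"dp":[-0.005,0.004,0.2],"spin":0},{"hand":62,"dp":[-0.005,0.004,0.26],"spin":0},{"hand":62,"dp":[-0.005,0.004,0.272],"spin":0},{"hand":62,"dp":[-0.005,0.004,0.272],"spin":0},{"hand":0,"dp":[-0.005,0.004,0.272],"spin":0},{"hand":0,"dp":[-0.005,0.004,0.272],"spin":0},{"hand":0,"dp":[-0.005,0.004,0.272],"spin":0},{"hand":0,"dp":[-0.005,0.004,0.272],"spin":0},{"hand":0,"dp":[-0.005,0.004,0.272],"spin":0},{"hand":0,"dp":[-0.005,0.004,0.272],"spin":0},{"hand":0,"dp":[-0.005,0.004,0.15],"spin":0},{"hand":0,"dp":[-0.005,0.004,-0.05],"spin":0},{"hand":0,"dp":[-0.005,0.004,-0.25],"spin":0},{"hand":0,"dp":[-0.005,0.004,-0.4],"spin":0},{"hand":0,"dp":[-0.005,0.004,-0.4],"spin":0},{"hand":0,"dp":[-0.005,0.004,-0.4],"spin":0}])

```text
time: 34.2
ee_pos: [0.473, 0.0867, 0.15]
eef_rot: [0.996, -0.088, 0.001, 0.0]
ft_force: [0.1, 0.5, -0.6]
width: 0.0336
grip_force: 40.0
```

```bash
python3 mv.py .475,.361,.15,4
```

```text
t 34.2 at [0.473 0.087 0.15 ] a -10.0 w 33.6 ft [ 0.1  0.5 -0.6]
dp [-0.184, -1.082, -0.0] spin -0.078 rows 5.5
```

Request:
carry_out(deltas=[{"hand":0,"dp":[-0.03,-0.2,0],"spin":-0.03},{"hand":0,"dp":[-0.06,-0.4,0],"spin":-0.06},{"hand":0,"dp":[-0.1,-0.6,0],"spin":-0.078},{"hand":0,"dp":[-0.14,-0.8,0],"spin":-0.078},{"hand":0,"dp":[-0.18,-1,0],"spin":-0.078},{"hand":0,"dp":[-0.18,-1,0.1],"spin":-0.078},{"hand":0,"dp":[-0.18,-1,0.2],"spin":-0.078},{"hand":0,"dp":[-0.18,-1,0.2],"spin":-0.078},{"hand":0,"dp":[-0.18,-1,0.2],"spin":-0.078}])

```text
time: 35.1
ee_pos: [0.4713, 0.3403, 0.0988]
eef_rot: [0.999, 0.035, -0.001, 0.001]
ft_force: [-0.7, -0.4, 0.5]
width: 0.0339
grip_force: 40.0
```

```bash
python3 mv.py .475,.361,-.011,4
```

```text
t 35.1 at [0.471 0.34  0.099] a 4.0 w 33.9 ft [-0.7 -0.4  0.5]
dp [0.022, -0.082, 0.439] spin 0.0 rows 2.2
```

Request:
carry_out(deltas=[{"hand":0,"dp":[0.02,-0.08,0],"spin":0},{"hand":0,"dp":[0.02,-0.08,0.1],"spin":0},{"hand":0,"dp":[0.02,-0.08,0.25],"spin":0},{"hand":0,"dp":[0.02,-0.08,0.36],"spin":0},{"hand":0,"dp":[0.02,-0.08,0.42],"spin":0},{"hand":0,"dp":[0.02,-0.08,0.44],"spin":0},{"hand":0,"dp":[0.02,-0.08,0.44],"spin":0}])

```text
time: 35.8
ee_pos: [0.476, 0.3614, -0.0096]
eef_rot: [0.999, 0.035, 0.0, -0.0]
ft_force: [-0.0, 0.4, 0.4]
width: 0.0335
grip_force: 40.0
```

Request:
carry_out(deltas=[{"hand":44,"dp":[0,0,0],"spin":0},{"hand":44,"dp":[0,0,0],"spin":0},{"hand":44,"dp":[0,0,0],"spin":0},{"hand":44,"dp":[0,0,0],"spin":0},{"hand":44,"dp":[0,0,-0.1],"spin":0},{"hand":44,"dp":[0,0,-0.3],"spin":0},{"hand":44,"dp":[0,0,-0.5],"spin":0},{"hand":44,"dp":[0,0,-0.62],"spin":0},{"hand":44,"dp":[0,0.1,-0.62],"spin":0},{"hand":44,"dp":[0,0.3,-0.62],"spin":0},{"hand":44,"dp":[0,0.5,-0.62],"spin":0},{"hand":44,"dp":[0,0.7,-0.62],"spin":0},{"hand":44,"dp":[0,0.9,-0.62],"spin":0},{"hand":44,"dp":[0,0.98,-0.62],"spin":0},{"hand":44,"dp":[0,0.98,-0.62],"spin":0},{"hand":44,"dp":[0,0.98,-0.62],"spin":0}])

```text
time: 37.4
ee_pos: [0.4927, 0.1172, 0.145]
eef_rot: [0.999, 0.035, 0.0, -0.0]
ft_force: [-0.2, 0.2, 0.2]
width: 0.0439
grip_force: 0.0
```

```bash
python3 mat.py | sed '/mat/d'; python3 mv.py .4625,-.071,.14,2 .4625,-.071,.05,2
```

```text
([0.4608, -0.0703], 1.8, 74, 41)
([0.4639, -0.0717], 2.1, 74, 43)
t 37.5 at [0.492 0.119 0.145] a 4.1 w 43.9 ft [-0.1 -0.5  0.3]
dp [-0.174, 0.747, 0.019] spin 0.012 rows 3.8
dp [-0.174, 0.748, 0.379] spin 0.012 rows 1.8
```

Request:
carry_out(deltas=[{"hand":62,"dp":[-0.04,0.18,0],"spin":0.012},{"hand":62,"dp":[-0.08,0.36,0],"spin":0.012},{"hand":62,"dp":[-0.12,0.55,0.03],"spin":0.012},{"hand":62,"dp":[-0.174,0.747,0.03],"spin":0.012},{"hand":62,"dp":[-0.174,0.747,0.2],"spin":0.012},{"hand":62,"dp":[-0.174,0.747,0.36],"spin":0.012},{"hand":62,"dp":[-0.174,0.747,0.379],"spin":0.012},{"hand":62,"dp":[-0.174,0.747,0.379],"spin":0.012},{"hand":62,"dp":[-0.174,0.747,0.379],"spin":0.012}])

```text
time: 38.4
ee_pos: [0.4638, -0.0717, 0.0518]
eef_rot: [1.0, 0.017, 0.001, 0.0]
ft_force: [-0.1, -0.8, -0.0]
width: 0.062
grip_force: 0.0
```

```bash
python3 mv.py .4625,-.071,-.017,2
```

```text
t 38.4 at [ 0.464 -0.072  0.052] a 1.9 w 62.0 ft [-0.1 -0.8 -0. ]
dp [-0.006, -0.003, 0.275] spin -0.0 rows 1.4
```

Request:
carry_out(deltas=[{"hand":62,"dp":[-0.005,0,0.1],"spin":0},{"hand":62,"dp":[-0.005,0,0.2],"spin":0},{"hand":62,"dp":[-0.005,0,0.26],"spin":0},{"hand":62,"dp":[-0.005,0,0.272],"spin":0},{"hand":62,"dp":[-0.005,0,0.272],"spin":0},{"hand":0,"dp":[-0.005,0,0.272],"spin":0},{"hand":0,"dp":[-0.005,0,0.272],"spin":0},{"hand":0,"dp":[-0.005,0,0.272],"spin":0},{"hand":0,"dp":[-0.005,0,0.272],"spin":0},{"hand":0,"dp":[-0.005,0,0.272],"spin":0},{"hand":0,"dp":[-0.005,0,0.272],"spin":0},{"hand":0,"dp":[-0.005,0,0.15],"spin":0},{"hand":0,"dp":[-0.005,0,-0.05],"spin":0},{"hand":0,"dp":[-0.005,0,-0.25],"spin":0},{"hand":0,"dp":[-0.005,-0.15,-0.4],"spin":0},{"hand":0,"dp":[-0.005,-0.35,-0.4],"spin":0},{"hand":0,"dp":[-0.005,-0.5,-0.4],"spin":0},{"hand":0,"dp":[-0.005,-0.5,-0.4],"spin":0},{"hand":0,"dp":[-0.005,-0.5,-0.4],"spin":0}])

```text
time: 40.3
ee_pos: [0.4568, 0.0529, 0.1498]
eef_rot: [1.0, 0.017, -0.0, 0.0]
ft_force: [0.6, -1.3, 0.4]
width: 0.0337
grip_force: 40.0
```

```bash
python3 mv.py .479,.299,.15,4
```

```text
t 40.3 at [0.457 0.053 0.15 ] a 2.0 w 33.7 ft [ 0.6 -1.3  0.4]
dp [0.123, -0.981, -0.001] spin -0.011 rows 4.9
```

Request:
carry_out(deltas=[{"hand":0,"dp":[0.03,-0.2,0],"spin":-0.011},{"hand":0,"dp":[0.05,-0.4,0],"spin":-0.011},{"hand":0,"dp":[0.08,-0.6,0],"spin":-0.011},{"hand":0,"dp":[0.1,-0.8,0],"spin":-0.011},{"hand":0,"dp":[0.123,-0.98,0],"spin":-0.011},{"hand":0,"dp":[0.123,-0.98,0.1],"spin":-0.011},{"hand":0,"dp":[0.123,-0.98,0.2],"spin":-0.011},{"hand":0,"dp":[0.123,-0.98,0.2],"spin":-0.011},{"hand":0,"dp":[0.123,-0.98,0.2],"spin":-0.011}])

```text
time: 41.2
ee_pos: [0.4803, 0.297, 0.0999]
eef_rot: [0.999, 0.033, -0.0, 0.0]
ft_force: [0.4, -0.5, 0.1]
width: 0.0338
grip_force: 40.0
```

```bash
python3 mv.py .479,.299,-.011,4
```

```text
t 41.2 at [0.48  0.297 0.1  ] a 3.7 w 33.8 ft [ 0.4 -0.5  0.1]
dp [-0.004, -0.009, 0.444] spin -0.001 rows 2.2
```

Request:
carry_out(deltas=[{"hand":0,"dp":[-0.004,-0.02,0.05],"spin":0},{"hand":0,"dp":[-0.004,-0.02,0.2],"spin":0},{"hand":0,"dp":[-0.004,-0.02,0.3],"spin":0},{"hand":0,"dp":[-0.004,-0.02,0.38],"spin":0},{"hand":0,"dp":[-0.004,-0.02,0.42],"spin":0},{"hand":0,"dp":[-0.004,-0.02,0.44],"spin":0},{"hand":0,"dp":[-0.004,-0.02,0.44],"spin":0}])

```text
time: 41.9
ee_pos: [0.4788, 0.3033, -0.0098]
eef_rot: [0.999, 0.033, 0.0, -0.0]
ft_force: [0.3, 0.4, 0.0]
width: 0.0335
grip_force: 40.0
```

Request:
carry_out(deltas=[{"hand":42,"dp":[0,0,0],"spin":0},{"hand":42,"dp":[0,0,0],"spin":0},{"hand":42,"dp":[0,0,0],"spin":0},{"hand":42,"dp":[0,0,0],"spin":0},{"hand":42,"dp":[0,0,-0.1],"spin":0},{"hand":42,"dp":[0,0,-0.3],"spin":0},{"hand":42,"dp":[0,0,-0.5],"spin":0},{"hand":42,"dp":[0,0,-0.7],"spin":0},{"hand":42,"dp":[0,0.1,-0.8],"spin":0},{"hand":42,"dp":[0,0.3,-0.8],"spin":0},{"hand":42,"dp":[0,0.5,-0.8],"spin":0},{"hand":42,"dp":[0,0.7,-0.8],"spin":0},{"hand":42,"dp":[0,0.9,-0.8],"spin":0},{"hand":42,"dp":[0,0.98,-0.8],"spin":0},{"hand":42,"dp":[0,0.98,-0.8],"spin":0},{"hand":42,"dp":[0,0.98,-0.8],"spin":0}])

```text
time: 43.5
ee_pos: [0.4948, 0.059, 0.1901]
eef_rot: [0.999, 0.033, 0.0, -0.0]
ft_force: [0.5, 0.8, 0.3]
width: 0.0421
grip_force: 0.0
```

```bash
python3 mat.py | sed '/mat/d'; python3 mv.py .39,-.2,.19,85 .375,-.289,.19,85;python3 - <<'E'
from h import *
cv2.imwrite('pics/s9.png',cv2.resize(camera('side')[90:384,40:432][:,:,::-1],(800,600),interpolation=cv2.INTER_CUBIC))
E
```

```text
t 43.6 at [0.495 0.06  0.19 ] a 4.0 w 42.2 ft [1.5 0.2 0.3]
dp [-0.49, 1.01, -0.0] spin -0.45 rows 9.4
dp [-0.574, 1.361, -0.0] spin -0.45 rows 1.8
```

View pics/s9.png

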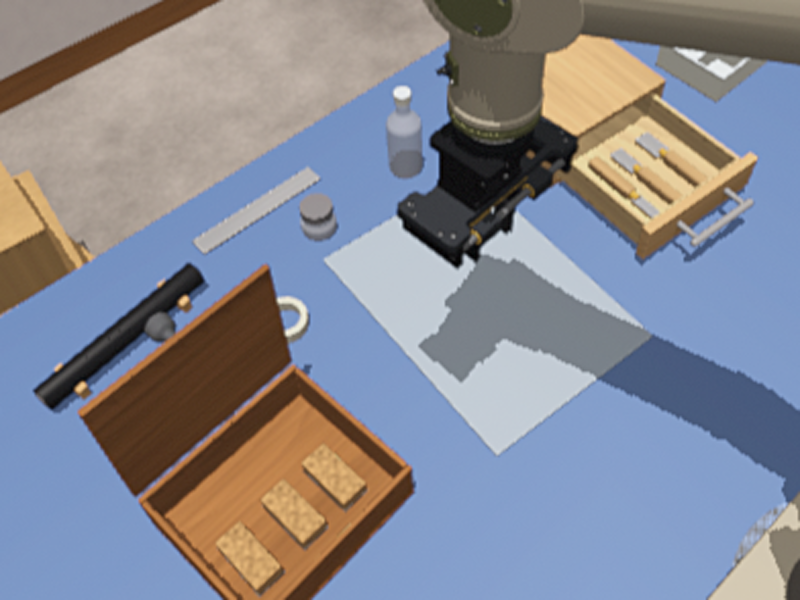

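All three blocks lie in the box, all three scrapers are in the drawer, and the mat is empty. Next I push the drawer home with the fingers against the bar from the front.

Request:
carry_out(deltas=[{"hand":42,"dp":[-0.1,0.2,0],"spin":0.05},{"hand":42,"dp":[-0.2,0.4,0],"spin":0.05},{"hand":42,"dp":[-0.3,0.6,0],"spin":0.05},{"hand":42,"dp":[-0.4,0.8,0],"spin":0.05},{"hand":42,"dp":[-0.55,0.98,0],"spin":0.05},{"hand":42,"dp":[-0.6,0.98,0],"spin":0.05},{"hand":42,"dp":[-0.6,0.98,0],"spin":0.05},{"hand":42,"dp":[-0.6,0.98,0],"spin":0.05}])

```text
time: 44.45
ee_pos: [0.3618, -0.1954, 0.1901]
eef_rot: [0.999, -0.045, 0.0, 0.0]
ft_force: [-0.2, 0.5, -0.1]
width: 0.0419
grip_force: 0.0
```

```bash
python3 mv.py .364,-.288,.12,-5 .364,-.288,.005,-5
```

```text
t 44.5 at [ 0.362 -0.195  0.19 ] a -5.2 w 41.9 ft [-0.2  0.5 -0.1]
dp [0.042, 0.368, 0.28] spin -0.001 rows 2.3
dp [0.042, 0.368, 0.74] spin -0.001 rows 2.3
```

Request:
carry_out(deltas=[{"hand":42,"dp":[0.04,0.2,0],"spin":0},{"hand":42,"dp":[0.04,0.368,0.1],"spin":0},{"hand":42,"dp":[0.04,0.368,0.28],"spin":0},{"hand":42,"dp":[0.04,0.368,0.45],"spin":0},{"hand":42,"dp":[0.04,0.368,0.6],"spin":0},{"hand":42,"dp":[0.04,0.368,0.7],"spin":0},{"hand":42,"dp":[0.04,0.368,0.74],"spin":0},{"hand":42,"dp":[0.04,0.368,0.74],"spin":0},{"hand":42,"dp":[0.04,0.368,0.74],"spin":0}])

```text
time: 45.35
ee_pos: [0.3646, -0.2882, 0.0061]
eef_rot: [0.999, -0.044, 0.001, 0.0]
ft_force: [-0.6, 0.0, -0.5]
width: 0.0421
grip_force: 0.0
```

Request:
carry_out(deltas=[{"hand":42,"dp":[0.04,0,0],"spin":0},{"hand":42,"dp":[0.08,0,0],"spin":0},{"hand":42,"dp":[0.12,0,0],"spin":0},{"hand":42,"dp":[0.18,0,0],"spin":0},{"hand":42,"dp":[0.24,0,0],"spin":0},{"hand":42,"dp":[0.3,0,0],"spin":0},{"hand":42,"dp":[0.36,0,0],"spin":0},{"hand":42,"dp":[0.42,0,0],"spin":0},{"hand":42,"dp":[0.48,0,0],"spin":0},{"hand":42,"dp":[0.54,0,0],"spin":0},{"hand":42,"dp":[0.6,0,0],"spin":0},{"hand":42,"dp":[0.62,0,0],"spin":0},{"hand":42,"dp":[0.62,0,0],"spin":0}])

```text
time: 46.65
ee_pos: [0.5187, -0.302, 0.005]
eef_rot: [0.999, -0.045, 0.0, -0.0]
ft_force: [-0.4, -0.1, -0.2]
width: 0.0419
grip_force: 0.0
```

Request:
carry_out(deltas=[{"hand":42,"dp":[0.03,0,0],"spin":0},{"hand":42,"dp":[0.06,0,0],"spin":0},{"hand":42,"dp":[0.08,0,0],"spin":0},{"hand":42,"dp":[0.1,0,0],"spin":0},{"hand":42,"dp":[0.11,0,0],"spin":0}])

```text
time: 47.15
ee_pos: [0.5413, -0.3046, 0.0045]
eef_rot: [0.999, -0.045, -0.004, -0.001]
ft_force: [-25.1, 5.5, 17.6]
width: 0.042
grip_force: 12.8
```

Request:
carry_out(deltas=[{"hand":42,"dp":[0.01,0,0],"spin":0},{"hand":42,"dp":[0.02,0,0],"spin":0},{"hand":42,"dp":[0.02,0,0],"spin":0}])

```text
time: 47.45
ee_pos: [0.5412, -0.3047, 0.0042]
eef_rot: [0.999, -0.046, -0.009, -0.001]
ft_force: [-38.9, 10.2, 29.6]
width: 0.0421
grip_force: 20.3
```

Force rises with no further travel: the drawer is home. Back off and rise.

Request:
carry_out(deltas=[{"hand":42,"dp":[-0.1,0,0],"spin":0},{"hand":42,"dp":[-0.18,0,0],"spin":0},{"hand":42,"dp":[-0.18,0,0],"spin":0},{"hand":0,"dp":[-0.18,0,-0.2],"spin":0},{"hand":0,"dp":[-0.18,0,-0.4],"spin":0},{"hand":0,"dp":[-0.18,0,-0.6],"spin":0},{"hand":0,"dp":[-0.18,-0.1,-0.8],"spin":0},{"hand":0,"dp":[-0.18,-0.2,-0.98],"spin":0},{"hand":0,"dp":[-0.1,-0.4,-1],"spin":0},{"hand":0,"dp":[0,-0.6,-1],"spin":0},{"hand":0,"dp":[0,-0.8,-1],"spin":0},{"hand":0,"dp":[0,-0.98,-1],"spin":0},{"hand":0,"dp":[0,-0.98,-1],"spin":0},{"hand":0,"dp":[0,-0.98,-1],"spin":0}])

```text
time: 48.85
ee_pos: [0.5729, -0.0586, 0.2554]
eef_rot: [0.999, -0.043, 0.001, -0.0]
ft_force: [-0.6, -0.9, -0.5]
width: 0.0006
grip_force: 0.0
```

```bash
python3 mv.py .6,.15,.29,4 .632,.312,.29,4
```

```text
t 48.9 at [ 0.573 -0.059  0.255] a -4.9 w 0.6 ft [-0.6 -0.9 -0.5]
dp [0.037, -0.841, -0.138] spin -0.05 rows 4.3
dp [0.109, -1.497, -0.137] spin -0.05 rows 3.3
```

Request:
carry_out(deltas=[{"hand":0,"dp":[0.02,-0.2,-0.14],"spin":-0.05},{"hand":0,"dp":[0.04,-0.4,-0.14],"spin":-0.05},{"hand":0,"dp":[0.06,-0.6,-0.14],"spin":-0.05},{"hand":0,"dp":[0.08,-0.8,-0.14],"spin":-0.05},{"hand":0,"dp":[0.1,-0.98,-0.14],"spin":-0.05},{"hand":0,"dp":[0.1,-0.98,-0.14],"spin":-0.05},{"hand":0,"dp":[0.1,-0.98,-0.14],"spin":-0.05}])

```text
time: 49.55
ee_pos: [0.6197, 0.1807, 0.2893]
eef_rot: [0.999, 0.034, -0.0, -0.0]
ft_force: [0.3, -1.1, 0.8]
width: 0.0004
grip_force: 0.0
```

```bash
python3 mv.py .638,.312,.29,4 .638,.312,.19,4;python3 - <<'E'
from h import *
s=camera('side')[:,:,::-1];c=camera('scene')[:,:,::-1];f=lambda i:cv2.resize(i,(400,300),interpolation=cv2.INTER_CUBIC)
cv2.imwrite('pics/l10.png',np.hstack([f(s),f(c)]))
C=cam('wrist');w=camera('wrist');cv2.imwrite('pics/wl.png',w[:,:,::-1])
E
```

```text
t 49.5 at [0.62  0.181 0.289] a 3.9 w 0.4 ft [ 0.3 -1.1  0.8]
dp [0.109, -0.519, -0.003] spin -0.001 rows 2.7
dp [0.109, -0.519, 0.397] spin -0.001 rows 2.0
```

View pics/l10.png

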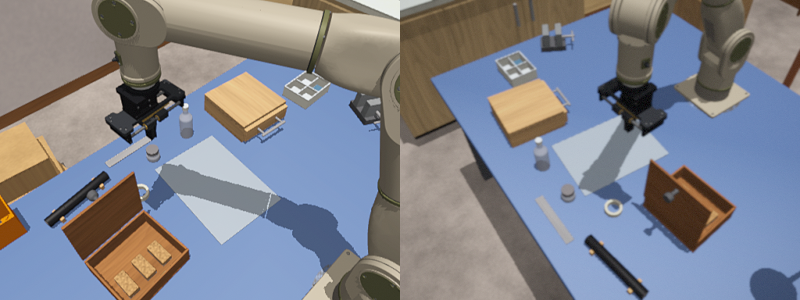

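The drawer is shut, the bystanders stand undisturbed and the lid is upright. Now I go behind the lid.

Request:
carry_out(deltas=[{"hand":0,"dp":[0.05,-0.2,0],"spin":0},{"hand":0,"dp":[0.11,-0.4,0],"spin":0},{"hand":0,"dp":[0.11,-0.519,0],"spin":0},{"hand":0,"dp":[0.11,-0.519,0],"spin":0},{"hand":0,"dp":[0.11,-0.519,0.1],"spin":0},{"hand":0,"dp":[0.11,-0.519,0.2],"spin":0},{"hand":0,"dp":[0.11,-0.519,0.3],"spin":0},{"hand":0,"dp":[0.11,-0.519,0.4],"spin":0},{"hand":0,"dp":[0.11,-0.519,0.4],"spin":0},{"hand":0,"dp":[0.11,-0.519,0.4],"spin":0}])

```text
time: 50.7
ee_pos: [0.6387, 0.3098, 0.1908]
eef_rot: [0.999, 0.032, 0.0, 0.0]
ft_force: [-0.6, 0.2, 1.0]
width: 0.0
grip_force: 0.0
```

```bash
python3 - <<'E'
from h import *
s=read_state();p=s['ee_pos'];R=Ro.from_quat(s['eef_rot']).as_matrix();print(p,s['ft_force'])
H=np.array([.589,.312])
for th in range(90,-1,-10):
    t=np.radians(th);u=.15*np.cos(t)-.004*np.sin(t)-.0095;z=.07+.15*np.sin(t)+.004*np.cos(t)-.028
    w=np.array([H[0]-u*.998,H[1]-u*.068,z]);print(th,np.round(R.T@(w-p)/.25,3).tolist())
E
```

```text
[0.63871924 0.30980302 0.19083852] [-0.64246395  0.15860841  1.00234775]
90 [-0.144, -0.022, -0.005]
80 [-0.248, -0.021, 0.002]
70 [-0.35, -0.021, 0.026]
60 [-0.446, -0.021, 0.067]
50 [-0.533, -0.02, 0.125]
40 [-0.609, -0.02, 0.197]
30 [-0.672, -0.02, 0.281]
20 [-0.719, -0.02, 0.375]
10 [-0.748, -0.02, 0.475]
0 [-0.76, -0.02, 0.579]
```

Request:
carry_out(deltas=[{"hand":0,"dp":[-0.07,0,0],"spin":0},{"hand":0,"dp":[-0.144,0,0],"spin":0},{"hand":0,"dp":[-0.2,0,0],"spin":0},{"hand":0,"dp":[-0.25,0,0],"spin":0},{"hand":0,"dp":[-0.3,0,0.012],"spin":0},{"hand":0,"dp":[-0.35,0,0.026],"spin":0},{"hand":0,"dp":[-0.4,0,0.045],"spin":0},{"hand":0,"dp":[-0.446,0,0.067],"spin":0},{"hand":0,"dp":[-0.446,0,0.067],"spin":0}])

```text
time: 51.6
ee_pos: [0.5265, 0.3044, 0.1751]
eef_rot: [0.999, 0.034, 0.001, -0.0]
ft_force: [-0.1, -0.2, -0.9]
width: 0.0008
grip_force: 0.0
```

Request:
carry_out(deltas=[{"hand":0,"dp":[-0.045,0,0.028],"spin":0},{"hand":0,"dp":[-0.087,0,0.058],"spin":0},{"hand":0,"dp":[-0.127,0,0.093],"spin":0},{"hand":0,"dp":[-0.163,0,0.13],"spin":0},{"hand":0,"dp":[-0.196,0,0.171],"spin":0},{"hand":0,"dp":[-0.226,0,0.214],"spin":0},{"hand":0,"dp":[-0.25,0,0.26],"spin":0},{"hand":0,"dp":[-0.273,0,0.308],"spin":0}])

```text
time: 52.4
ee_pos: [0.4587, 0.2999, 0.096]
eef_rot: [0.999, 0.033, 0.001, -0.0]
ft_force: [0.5, -0.3, 0.6]
width: 0.0006
grip_force: 0.3
```

```bash
python3 - <<'E'
from h import *
cv2.imwrite('pics/side_b.png',camera('side')[:,:,::-1]);w=camera('scene');cv2.imwrite('pics/scene_b.png',w[:,:,::-1])
# blocks still visible from the side? (cork colour inside the box) and lid brown where the upright lid was
a=cv2.imread('pics/side0.png');b=cv2.imread('pics/side_b.png')
for uv in [(130,280),(165,240),(110,300)]: print(uv,a[uv[1],uv[0]],b[uv[1],uv[0]])
C=cam('side');Cs=cam('scene')
for th in (0,20,40,60,90):
    t=np.radians(th);q=[[.589-.19*np.cos(t)*.998+.0,.26-.19*np.cos(t)*.068,.07+.19*np.sin(t)]];print(th,np.round(proj(C,q)),np.round(proj(Cs,q)))
E
```

```text
(130, 280) [25 45 74] [186 140 113]
(165, 240) [26 45 69] [50 65 68]
(110, 300) [24 43 71] [185 139 112]
0 [[245. 323.]] [[366. 207.]]
20 [[240. 306.]] [[368. 194.]]
40 [[228. 283.]] [[363. 187.]]
60 [[209. 257.]] [[351. 186.]]
90 [[175. 223.]] [[324. 199.]]
```

The upright lid's old pixels now show blue table, so it is swinging down. Finish the arc.

Request:
carry_out(deltas=[{"hand":0,"dp":[-0.017,0,0.05],"spin":0},{"hand":0,"dp":[-0.029,0,0.1],"spin":0},{"hand":0,"dp":[-0.037,0,0.15],"spin":0},{"hand":0,"dp":[-0.041,0,0.19],"spin":0},{"hand":0,"dp":[-0.041,0,0.2],"spin":0}])

```text
time: 53.0
ee_pos: [0.4479, 0.299, 0.0468]
eef_rot: [0.999, 0.033, -0.0, 0.001]
ft_force: [-12.3, -9.7, 37.1]
width: 0.0002
grip_force: 18.2
```

Request:
carry_out(deltas=[{"hand":0,"dp":[0,0,0.005],"spin":0},{"hand":0,"dp":[0,0,-0.1],"spin":0},{"hand":0,"dp":[0,0,-0.3],"spin":0},{"hand":0,"dp":[0,0,-0.5],"spin":0},{"hand":0,"dp":[0,0.15,-0.7],"spin":0},{"hand":0,"dp":[0,0.35,-0.7],"spin":0},{"hand":0,"dp":[0,0.55,-0.7],"spin":0},{"hand":0,"dp":[0,0.75,-0.7],"spin":0},{"hand":0,"dp":[0,0.95,-0.7],"spin":0},{"hand":0,"dp":[0,0.95,-0.7],"spin":0},{"hand":0,"dp":[0,0.95,-0.7],"spin":0}])

```text
time: 54.1
ee_pos: [0.4642, 0.0603, 0.2207]
eef_rot: [1.0, 0.031, -0.0, 0.0]
ft_force: [-0.7, -0.3, -0.2]
width: 0.0006
grip_force: 0.0
```

```bash
python3 - <<'E'
from h import *
s=camera('side')[:,:,::-1];c=camera('scene')[:,:,::-1];f=lambda i:cv2.resize(i,(400,300),interpolation=cv2.INTER_CUBIC)
cv2.imwrite('pics/f.png',np.vstack([np.hstack([f(s[210:384,60:292]),f(c[170:320,280:480])]),np.hstack([f(s[80:215,250:430]),f(c[85:265,100:340])])]))
E
```

```text
(no output)
```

View pics/f.png

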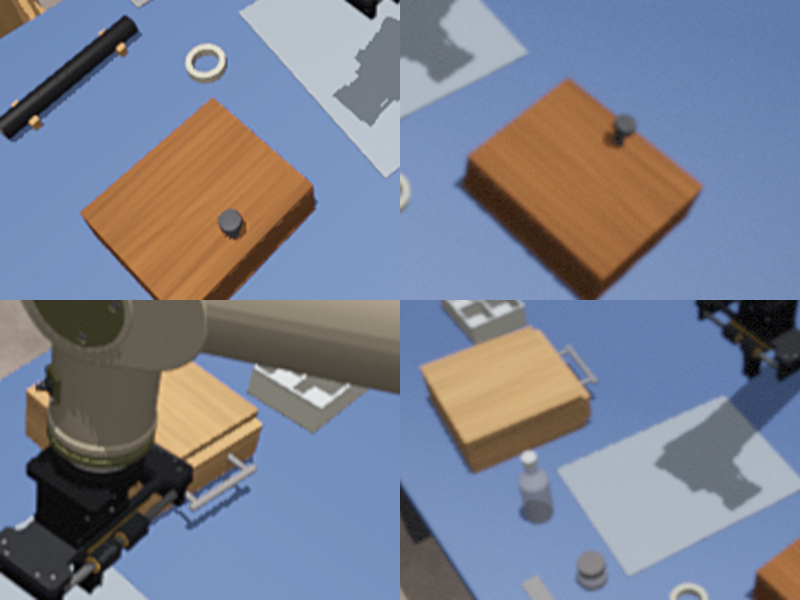

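The lid lies flat and the drawer looks home; I'll check the bar's position numerically: scene ends (200.8,113.2) and (217,133.6).

```bash
python3 - <<'E'
from h import *
img=camera('scene');C=cam('scene')
p=ray(C,[(200.8,113.2),(217,133.6)],.047);print(p,p.mean(0))
# drawer-front to cabinet relation: bar expected at home vs 4 mm / 8 mm open, by cabinet axis from the full-out grip point
o=np.array([.3945,-.2905]);
for d in (.158,.162,.166): print(d,o+d*np.array([.996,-.087]))
E
```

```text
[[ 0.55160337 -0.35653035  0.047     ]
 [ 0.56009026 -0.245847    0.047     ]] [ 0.55584681 -0.30118868  0.047     ]
0.158 [ 0.551868 -0.304246]
0.162 [ 0.555852 -0.304594]
0.166 [ 0.559836 -0.304942]
```

```bash
python3 -c "
from bench import *
print(close_job())"
```

```text
the job is handed in; nothing more can be done
None
```

I handed the job in at about 54 s: all three scrapers are in the drawer (pushed to its stop), all three sanding blocks are in the box with the lid shut, and the jar, tape roll and spray bottle were not touched; the judging result was not shown.

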